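Put the tools back in the fitted drawer

TASK

Work is over: put the four things lying at the sides of the fitted drawer (the bit case, the marking gauge, the cork sanding block and the tape measure) back into it, each in the recess cut to its own outline. Each must lie flat on the bottom of its recess, turned the way its outline shows, and be let go.

Things in the scene. Friction and masses are not known exactly. Their poses are not given: they have to be found in the camera images.
- bit_case: Beech bit case, a closed wooden box with a lid and a small catch, lying on its bottom: 62 wide (x -32 to +30) x 160 long (y) x 40 high, 0.35 kg; the lid stays shut. Origin: centre of the underside; y along the case, z up. Grasp across the 62 (along x) at x = -1, y = 0.
- marking_gauge: Wooden marking gauge, 0.14 kg. y along the beam, z up. Beam: x -2 to +16, y -100 to +100, z 17 to 36. Stock (head) on it: x -24 to +38, y +16 to +44, z 0 to 53; brass thumbscrew to x = -38. On the bench it rests on the stock's edge (y 16, z 0) and the beam's end (y -100, z 17): roll +0.145, origin 2 below the bench. Grasp the beam across (along x) at x = +7, y = -2.
- sanding_block: Brown cork sanding block wrapped in abrasive paper, 60 wide (x) x 110 long (y), top 38 above the origin, 0.07 kg. Origin: on its centre line, 2 below the face it rests on (so it reads z = -2 mm on the bench); y along the block, z up. Grasp across the 60 (along x).
- tape_measure: Yellow and black pocket tape measure standing on its bottom edge, 0.28 kg. Case 32 wide (x), y -21 to +51, 64 high; the end of the steel tape sticks out low down on the -y side to y = -51. Origin on the underside, 15 from mid-case; z up. Grasp across the case (along x) at y = +15.
- drawer: Fixed shallow wooden drawer, 420 (x) x 247 (y), on the bench. Sides 36 high, dark front 44 high with two brass knobs at +y, facing the robot (yaw about 1.57: y points at the robot). Origin: centre of the underside. Four equal fixed inserts lie in it side by side along x, 96 apart, in any order, not turned: their axes are parallel to the drawer's.
- case_insert: Insert for the bit case: wooden block 95.5 (x) x 224 (y) x 22, origin at the centre of its underside (5 above bench); recess 15 deep, grey felt floor 7 above the origin. Rectangular recess 82 (x) x 176 (y), centred, with a finger notch at each end. Seated bit case: its origin at (0, 0, +7) here, y axes parallel, either way round.
- gauge_insert: Insert for the marking gauge, block as case_insert. Cross-shaped recess in two depths: stock pocket x -39 to +39, y +8 to +52, floor 2 above the origin; beam slot x -17 to +17, y -108 to +108, floor 18.7 above it (3.3 deep), on which the beam lies level. Seated gauge: its axes point the same way as these, its origin at (-7, 0, +2) here.
- block_insert: Insert for the sanding block, block and depth as case_insert. Plain rectangular recess 78 (x) x 126 (y), centred. Seated sanding block: its origin at (0, 0, +5) here, y axes parallel, either way round.
- tape_insert: Insert for the tape measure, block and depth as case_insert. Recess x -25 to +25, y -29 to +59 for the case, and a slot x -16 to +16 on to y = -60 for the tape end. Seated tape measure: its axes point the same way as these, its origin at (0, 0, +7) here.

How it is judged:
At the end, for the whole second after the job is handed in: Each tool rests in its own insert: origin within 12 mm in the insert's x and y, and within 4 mm in height, of the seated position given; upright within 0.1 rad, long axis within 0.3 rad of the insert's, slower than 0.02 m/s (x of bit_case in the frame of case_insert between -0.012 and 0.012 m and y of bit_case in the frame of case_insert between -0.012 and 0.012 m and z of bit_case in the frame of case_insert between 0.003 and 0.011 m and angle between each of bit_case, marking_gauge, sanding_block, tape_measure's own z axis and vertical below 0.1 rad and angle between the y axis of bit_case and the y axis of case_insert, either way round below 0.3 rad and linear speed of each of bit_case, marking_gauge, sanding_block, tape_measure below 0.02 m/s and x of marking_gauge in the frame of gauge_insert between -0.019 and 0.005 m and y of marking_gauge in the frame of gauge_insert between -0.012 and 0.012 m and z of marking_gauge in the frame of gauge_insert between -0.002 and 0.006 m and angle between the y axis of marking_gauge and the y axis of gauge_insert, either way round below 0.3 rad and x of sanding_block in the frame of block_insert between -0.012 and 0.012 m and y of sanding_block in the frame of block_insert between -0.012 and 0.012 m and z of sanding_block in the frame of block_insert between 0.001 and 0.009 m and angle between the y axis of sanding_block and the y axis of block_insert, either way round below 0.3 rad and x of tape_measure in the frame of tape_insert between -0.012 and 0.012 m and y of tape_measure in the frame of tape_insert between -0.012 and 0.012 m and z of tape_measure in the frame of tape_insert between 0.003 and 0.011 m and angle between the y axis of tape_measure and the y axis of tape_insert, either way round below 0.3 rad); the robot touches nothing.
It also fails if it takes over 102 s, if anything falls off the work surface, if the arm or the gripper's body presses on something with over 40 N, if the wrist force passes 120 N, or if a joint passes its speed limit or range.

ROBOT

A 7-joint arm with a two-finger parallel gripper is mounted at the origin on a cart in front of the work surface, level with it; the furniture and walls round the work are solid. World frame = base frame: x ahead of the robot, y to its left, z up, the work surface at z = 0. Lengths are in m, angles in rad, forces in N, time in s.
With the tool pointing down it reaches from about 0.35 to 0.9 m from the base axis. Payload 8.1 kg.
Tool frame: the origin (TCP) lies between the finger pads; the fingertips stand bot.nose_length ahead of it and the grasp point (between the pads) lies 3 mm ahead of it (bot.nose_length is the distance from the TCP to the fingertips, in m); z points along the fingers, y is the line along which they close (so a half turn about z gives the same grasp; the last joint's range is limited). The gripper opens to 92 mm and grips with 3 to 60 N. Pads are 19 mm wide; open, the fingers measure 130 mm over their backs; the gripper's body (75 mm by 190 mm) begins 47 mm behind the grasp point.
Start: joints at [1.202, 0.434, 0.025, 1.573, -0.012, 1.134, -0.075], TCP at [0.164, -0.603, 0.218] pointing down, gripper open.
Joint ranges: [-2.62, 2.62], [-0.44, 2.09], [-1.27, 1.32], [0.08, 2.57], [-1.32, 4.46], [0.12, 2], [-2.74, 2.74]. Speed limits (rad/s): [2.22, 2.22, 3.01, 3.01, 3.14, 3.14, 3.14].

INTERFACE

Orientations are given as a unit quaternion [x, y, z, w].
In Python, from workcell import bot gives the robot as it stands.
- The arm moves only by the tool servo_tool, never from a script. Its argument "commands" is a list of rows, each an object of numbers: "ax", "ay", "az": the turn, a rotation vector about the tool's x, y, z in rad; "dx", "dy", "dz": the shift along the tool's x, y, z in m; "hand": the opening, from -1 (shut) to 1 (fully open). A call has 1 to 5 rows; each row is the pose to reach, as a shift and turn from the pose commanded when the call began, along the tool's axes at that moment; what a row does not reach only later rows make up. A row lasts 1/10 s, in which the tool goes at most 50 mm and 8.59 degrees, less where a joint would pass 70% of its speed; a pose out of reach is approached as far as the arm can. A call with a gripper value outside its range is refused whole. The fingers move at their own pace and stop on an object; the grip force is fixed at half the most. Time passes only in rows, so rows that repeat a pose let the fingers close. It gives the time, the measured TCP pose, the force, the opening and the grip force at its end, in the units of the state.
- bot.get_obs(): the state, without advancing time (a new reading comes with each control period).
- bot.grab_frame(name): name is "scene" or "side" or "wrist"; returns a dict with "image" (420x560x3 uint8, red, green, blue), "fx", "fy", "cx", "cy" (pixels), "rvec" (rotation vector, rad) and "tvec" (3), from world to camera coordinates, as OpenCV has them. Camera axes: x right, y down, z forward; pixel columns grow to the right and rows downward; lengths in m; the calibration is good to about 2 mm. A picture is of the moment at which its call begins. There is no depth.
- bot.job_done(): hands the job in; it is judged then, once.
The state is a dict: "time_s": time; "qpos": joint angles; "joint_velocities": joint speeds; "tau": joint torques, N m; "tool_pos": TCP position; "tool_rot": TCP orientation; "ft_force": force on the tool from outside, world axes, zero at the start; "wrist_torque": the same for the moment, N m; "gripper_width": finger opening in m; "gripper_force": force on a finger pad.
Only numpy, scipy, OpenCV 4.12 (cv2) and the standard library are available. Lean on these libraries where they do the work, as an engineer would, in place of code of your own. Each camera call takes 0.05 s, during which the arm holds its last target. There are 200 camera calls.

## Working session

There is one attempt and no reset: what is moved stays moved. The work goes in short steps, Python scripts to look and compute and a tool call to move; the robot and the scene stay as the last step left them, time stands still between calls to the robot, and variables do not carry over. Pictures are saved under pics/ and viewed, at most 14 in all, crops included, and the job is handed in when it is done.

Besides the shell and the picture viewer there is one more tool, called after ">>>" as name(argument=value, ...) on one line, values as JSON. servo_tool: Moves the arm, as the interface text tells. Its arguments: {"type":"object","properties":{"commands":{"type":"array"}},"required":["commands"]}

```bash
mkdir -p pics; ls
python3 - <<'E'
from workcell import bot
import cv2
o=bot.get_obs(); print(o, bot.nose_length)
for n in("scene","side"):
    f=bot.grab_frame(n); cv2.imwrite(f"pics/{n}0.png",cv2.resize(f["image"][:,:,::-1],None,fx=1.42,fy=1.42,interpolation=cv2.INTER_CUBIC))
    print(n,f["fx"],f["cx"],f["cy"],f["rvec"],f["tvec"])
E
```

```text
pics
{'time_s': 0.0, 'qpos': array([ 1.20238887,  0.43524097,  0.02496026,  1.57410554, -0.01161211,
        1.13401907, -0.07512929]), 'joint_velocities': array([-2.14987194e-03, -1.38102622e-03, -8.11134837e-04, -1.52317398e-03,
       -1.39118088e-03,  4.41384002e-04,  3.31408628e-05]), 'tau': array([-2.76925181e-03, -6.67842793e+01,  9.83952396e-01, -3.14462113e+01,
       -6.04562648e-02,  4.30471008e-02,  1.76369977e-04]), 'tool_pos': array([ 0.16399149, -0.60254085,  0.21703041]), 'tool_rot': array([ 9.91187110e-01,  1.32466792e-01, -1.72550444e-04, -7.95448386e-04]), 'ft_force': array([-0.22362658, -0.3788493 ,  0.28012572]), 'wrist_torque': array([ 0.00127348, -0.01136996, -0.06136698]), 'gripper_force': 0.0, 'gripper_width': 0.09163814339587992} 0.022
scene 456.7506190469952 280.31453792713955 212.10799620529232 [ 1.07093533 -2.3216531   1.09252358] [0.35101495 0.2774195  0.98952697]
side 410.97730880562744 277.0637420065431 209.0661562424562 [ 0.19970187 -2.55110763  1.67834934] [0.50951928 0.05436808 0.89486309]
```

View pics/scene0.png

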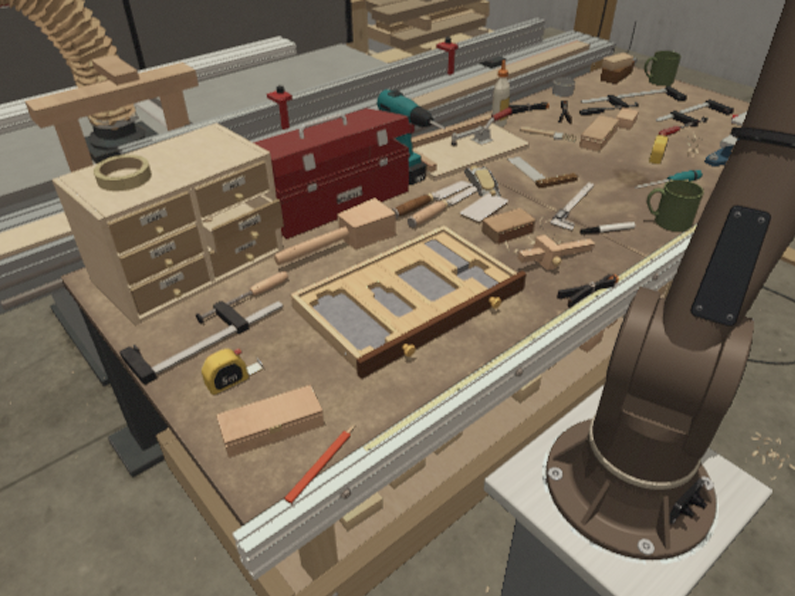

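View pics/side0.png

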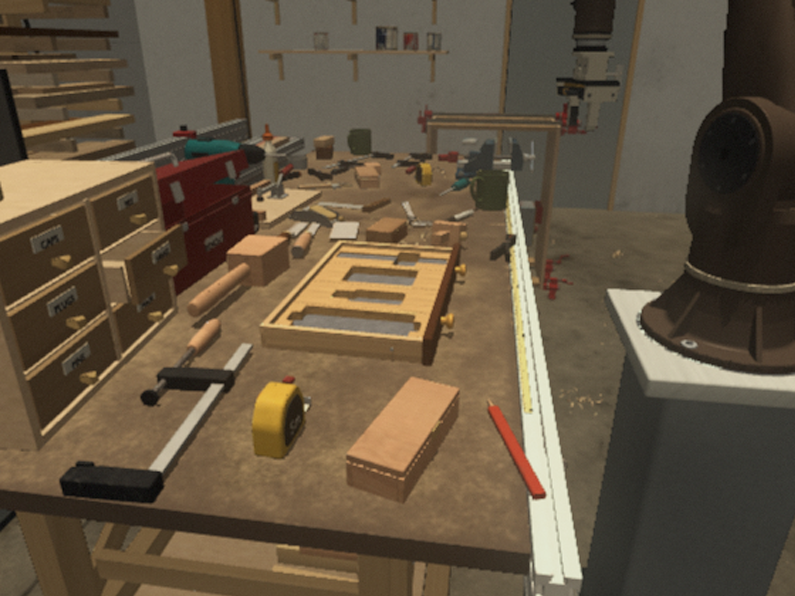

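```bash
cat > h.py <<'E'
from workcell import bot
import cv2, numpy as np
from scipy.spatial.transform import Rotation as R
def grab(n,save=None,s=1.42):
    f=bot.grab_frame(n); f["K"]=np.array([[f["fx"],0,f["cx"]],[0,f["fy"],f["cy"]],[0,0,1.]])
    f["R"]=cv2.Rodrigues(np.array(f["rvec"]))[0]; f["t"]=np.array(f["tvec"]).ravel()
    f["C"]=-f["R"].T@f["t"]; f["bgr"]=f["image"][:,:,::-1].copy()
    if save: cv2.imwrite("pics/"+save,cv2.resize(f["bgr"],None,fx=s,fy=s,interpolation=cv2.INTER_CUBIC))
    return f
def cast(f,uv,z):   # original pixels -> world on plane z
    uv=np.atleast_2d(uv).astype(float)
    d=(np.c_[uv,np.ones(len(uv))]@np.linalg.inv(f["K"]).T)@f["R"]
    return f["C"]+d*((z-f["C"][2])/d[:,2:3])
def proj(f,P): return cv2.projectPoints(np.atleast_2d(P).astype(float),f["rvec"],f["t"],f["K"],None)[0][:,0]
def tool():
    o=bot.get_obs(); return np.array(o["tool_pos"]),R.from_quat(o["tool_rot"])
def move_to(p,yaw):
    """shift/turn in tool axes to get to world p with tool y axis along yaw (mod pi), pointing down"""
    tp,r=tool(); M=r.as_matrix()
    best=None
    for k in(-1,0,1):
        a=yaw+k*np.pi; y=np.array([np.cos(a),np.sin(a),0]); z=np.array([0,0,-1.]); T=np.c_[np.cross(y,z),y,z]
        v=R.from_matrix(M.T@T).as_rotvec()
        if best is None or np.linalg.norm(v)<np.linalg.norm(best): best=v
    return np.round(M.T@(np.array(p)-tp),4),np.round(best,4)
E
python3 - <<'E'
from h import *
np.set_printoptions(precision=3,suppress=True)
s=grab("scene");d=grab("side");w=grab("wrist","w0.png")
q=lambda f,uv,z:print(cast(f,np.array(uv)/1.42,z)[:,:2].tolist())
q(s,[(293,296),(443,228),(524,275),(358,370)],.036)
q(s,[(218,413),(310,388),(322,408),(226,440)],.04)   # case top
q(s,[(225,392)],0)  # tape
q(s,[(487,222),(528,211),(536,225),(500,236)],.036)
q(s,[(515,260),(593,242)],.03)
q(d,[(349,458),(403,380),(459,390),(410,470)],.04)
q(d,[(260,445)],0)
q(d,[(367,230),(433,234),(437,247)],.03)
p,r=tool(); M=r.as_matrix(); print(M, M.T@(w["C"]-p), w["R"]@M, w["K"])
E
```

```text
[[0.6742520622631266, 0.1597896622813863], [0.6590057157841414, -0.234141017519918], [0.42269863670264607, -0.2394265243571072], [0.42916551329187735, 0.18678181922885456]]
[[0.49627637560694315, 0.4198554147258937], [0.44499774305720785, 0.2759890510217289], [0.3958799150820498, 0.28614626073246047], [0.4392893552404351, 0.43680780910821515]]
[[0.5669355367999461, 0.37610034883113]]
[[0.611460975769448, -0.3281320733422086], [0.5817416958498239, -0.4361047999418387], [0.5299984948407626, -0.4037617273635793], [0.552781690564154, -0.30821070085653557]]
[[0.47510075533735996, -0.2717270701031277], [0.4082726561663028, -0.45404661532199364]]
[[0.4921522344773431, 0.42944726243284764], [0.4607649246081038, 0.28107250013177665], [0.3944126335561728, 0.2923972279873417], [0.4323813834366038, 0.43728322920502827]]
[[0.6053047073224767, 0.3749038644975592]]
[[0.6272488825980771, -0.3410213923874281], [0.4816538258120753, -0.3354525919466689], [0.4656399458721585, -0.24893579367141427]]
[[ 0.965  0.263 -0.   ]
 [ 0.263 -0.965  0.001]
 [-0.    -0.001 -1.   ]] [ 0.083  0.    -0.167] [[ 0.001  1.     0.001]
 [-0.952  0.001 -0.306]
 [-0.306 -0.     0.952]] [[317.769   0.    276.   ]
 [  0.    317.769 210.485]
 [  0.      0.      1.   ]]
```

View pics/w0.png

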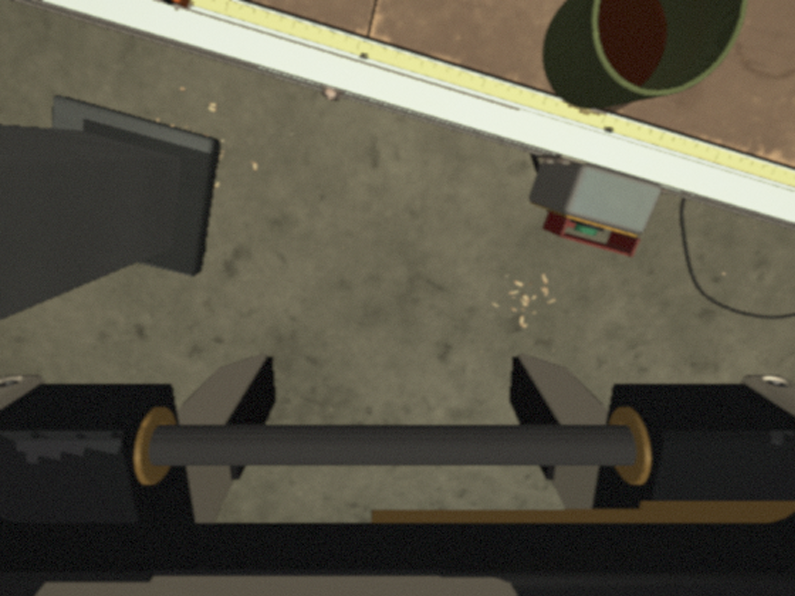

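Run:
```python
from h import *
print(move_to((.5,-.03,.36),-np.pi/2))
```

```text
(array([ 0.4746, -0.4646, -0.1422]), array([-7.000e-04,  2.000e-04,  2.657e-01]))
```

>>> servo_tool(commands=[{"dx": 0.02,"dy": -0.02,"dz": -0.02},{"dx": 0.05,"dy": -0.05,"dz": -0.04},{"dx": 0.085,"dy": -0.085,"dz": -0.06},{"dx": 0.12,"dy": -0.12,"dz": -0.07},{"dx": 0.155,"dy": -0.155,"dz": -0.08}])

```text
validation failed for argument at $.co...
```

>>> servo_tool(commands=[{"dx": 0.035,"dy": -0.035,"dz": -0.01},{"dx": 0.07,"dy": -0.07,"dz": -0.02},{"dx": 0.105,"dy": -0.105,"dz": -0.03},{"dx": 0.14,"dy": -0.14,"dz": -0.04},{"dx": 0.175,"dy": -0.17,"dz": -0.05}])

```text
validation failed for argument at $.co...
```

>>> servo_tool(commands=[{"dx": 0.035,"dy": -0.035,"dz": -0.01,"az": 0.06},{"dx": 0.07,"dy": -0.07,"dz": -0.012,"az": 0.13},{"dx": 0.105,"dy": -0.105,"dz": -0.012,"az": 0.2},{"dx": 0.14,"dy": -0.135,"dz": -0.012,"az": 0.265},{"dx": 0.145,"dy": -0.14,"dz": -0.012,"az": 0.265}])

```text
validation failed for argument at $.co...
```

>>> servo_tool(commands=[{"ax": 0,"ay": 0,"az": 0,"dx": 0.02,"dy": -0.02,"dz": -0.02,"hand": 1},{"ax": 0,"ay": 0,"az": 0,"dx": 0.05,"dy": -0.05,"dz": -0.04,"hand": 1},{"ax": 0,"ay": 0,"az": 0,"dx": 0.085,"dy": -0.085,"dz": -0.06,"hand": 1},{"ax": 0,"ay": 0,"az": 0,"dx": 0.12,"dy": -0.12,"dz": -0.07,"hand": 1},{"ax": 0,"ay": 0,"az": 0,"dx": 0.155,"dy": -0.155,"dz": -0.08,"hand": 1}])

```text
time_s: 0.75
tool_pos: [0.2716, -0.4149, 0.2977]
tool_rot: [0.991, 0.132, 0.0, 0.0]
ft_force: [1.7, -0.5, 0.2]
gripper_width: 0.0917
gripper_force: 0.0
```

>>> servo_tool(commands=[{"ax": 0,"ay": 0,"az": 0,"dx": 0.035,"dy": -0.035,"dz": -0.01,"hand": 1},{"ax": 0,"ay": 0,"az": 0,"dx": 0.07,"dy": -0.07,"dz": -0.02,"hand": 1},{"ax": 0,"ay": 0,"az": 0,"dx": 0.105,"dy": -0.105,"dz": -0.03,"hand": 1},{"ax": 0,"ay": 0,"az": 0,"dx": 0.14,"dy": -0.14,"dz": -0.04,"hand": 1},{"ax": 0,"ay": 0,"az": 0,"dx": 0.175,"dy": -0.17,"dz": -0.05,"hand": 1}])

```text
time_s: 1.25
tool_pos: [0.3954, -0.2044, 0.3477]
tool_rot: [0.991, 0.132, 0.0, 0.0]
ft_force: [0.9, -1.5, -0.6]
gripper_width: 0.092
gripper_force: 0.0
```

>>> servo_tool(commands=[{"ax": 0,"ay": 0,"az": 0.06,"dx": 0.035,"dy": -0.035,"dz": -0.01,"hand": 1},{"ax": 0,"ay": 0,"az": 0.13,"dx": 0.07,"dy": -0.07,"dz": -0.012,"hand": 1},{"ax": 0,"ay": 0,"az": 0.2,"dx": 0.105,"dy": -0.105,"dz": -0.012,"hand": 1},{"ax": 0,"ay": 0,"az": 0.265,"dx": 0.14,"dy": -0.135,"dz": -0.012,"hand": 1},{"ax": 0,"ay": 0,"az": 0.265,"dx": 0.145,"dy": -0.14,"dz": -0.012,"hand": 1}])

```text
time_s: 1.75
tool_pos: [0.5, -0.0275, 0.3588]
tool_rot: [1.0, 0.003, 0.0, -0.001]
ft_force: [-0.6, -0.2, 0.1]
gripper_width: 0.0918
gripper_force: 0.0
```

>>> servo_tool(commands=[{"ax": 0,"ay": 0,"az": 0,"dx": 0,"dy": 0,"dz": 0,"hand": 1},{"ax": 0,"ay": 0,"az": 0,"dx": 0,"dy": 0,"dz": 0,"hand": 1}])

```text
time_s: 1.95
tool_pos: [0.4978, -0.0346, 0.3587]
tool_rot: [1.0, 0.0, -0.0, 0.0]
ft_force: [0.1, -0.1, 0.9]
gripper_width: 0.0918
gripper_force: 0.0
```

Run:
```python
from h import *
w=grab("wrist","w1.png"); np.savez("w1.npz",im=w["bgr"],rvec=w["rvec"],t=w["t"],K=w["K"],R=w["R"],C=w["C"])
print(tool()[0],bot.get_obs()["qpos"])
```

```text
[ 0.49770093 -0.03506914  0.35887242] [ 0.33386128  0.17380757 -0.4400364   1.6064586   0.07595578  1.37868679
 -1.68677351]
```

View pics/w1.png

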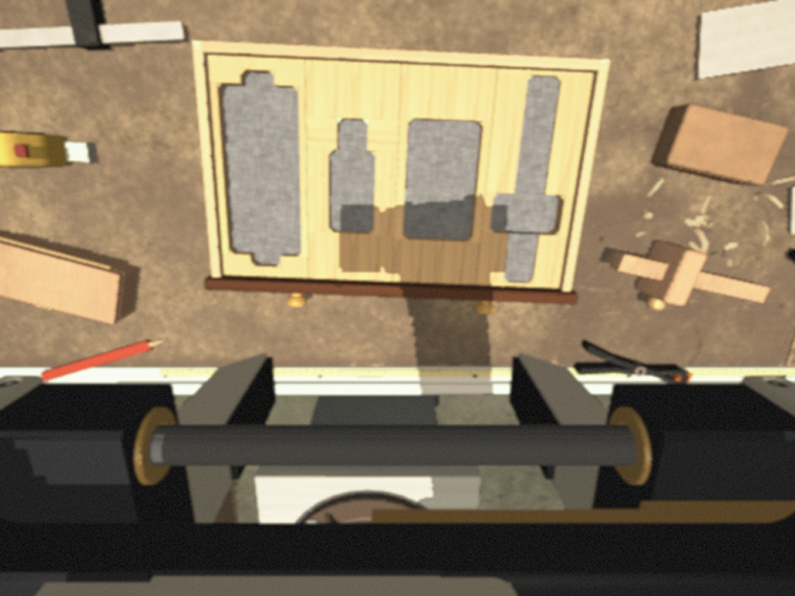

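Run:
```python
from h import *
np.set_printoptions(precision=4,suppress=True)
w=dict(np.load("w1.npz")); im=w["im"]
cv2.imwrite("pics/crop1.png",cv2.resize(im[60:230,420:560],None,fx=3.5,fy=3.5,interpolation=cv2.INTER_CUBIC))
hsv=cv2.cvtColor(im,cv2.COLOR_BGR2HSV)
print(hsv[120,190],hsv[120,215],hsv[170,295],hsv[165,320])
m=((hsv[...,1]<60)&(hsv[...,2]<190)).astype(np.uint8)
m[:40]=0;m[212:]=0;m[:,:145]=0;m[:,410:]=0
m=cv2.morphologyEx(m,cv2.MORPH_OPEN,np.ones((3,3)))
cs=[c for c in cv2.findContours(m,0,2)[0] if cv2.contourArea(c)>400]
print("cam",w["C"])
for c in sorted(cs,key=lambda c:c[:,0,0].mean()):
    for z in(.012,.027):
        P=cast(w,c[:,0],z)[:,:2]; r=cv2.minAreaRect((P*1000).astype(np.float32)); print(z,r,P.min(0),P.max(0))
print("drawer",cast(w,np.array([(193,42),(608,61)])/1.42,.036)[:,:2],cast(w,np.array([(205,284),(577,298)])/1.42,.044)[:,:2])
```

```text
[ 18  30 172] [ 25  95 238] [ 16 120 172] [ 22  27 103]
cam [ 0.581  -0.0348  0.5256]
0.012 ((560.1421508789062, 107.0669937133789), (77.88526916503906, 201.45533752441406), 87.67695617675781) [0.4598 0.0657] [0.6604 0.149 ]
0.027 ((560.7523193359375, 102.92428588867188), (75.61043548583984, 195.57135009765625), 87.67695617675781) [0.4634 0.0628] [0.6581 0.1436]
0.012 ((556.7639770507812, 10.371973037719727), (46.7912712097168, 117.85845947265625), 89.29003143310547) [ 0.498  -0.0133] [0.6156 0.0344]
0.027 ((557.4727783203125, 9.053495407104492), (45.42461013793945, 114.4161376953125), 89.29003143310547) [ 0.5005 -0.0139] [0.6146 0.0324]
0.012 ((552.516357421875, -88.17611694335938), (76.6511459350586, 125.13473510742188), 87.92269897460938) [ 0.49  -0.128] [ 0.6157 -0.0492]
0.027 ((553.3491821289062, -86.61624908447266), (74.41233825683594, 121.4798583984375), 87.92267608642578) [ 0.4927 -0.1253] [ 0.6147 -0.0488]
0.012 ((547.7568969726562, -184.89031982421875), (71.83512878417969, 219.29632568359375), 87.5371322631836) [ 0.4378 -0.2198] [ 0.6568 -0.1474]
0.027 ((548.728759765625, -180.505615234375), (69.73699951171875, 212.89122009277344), 87.53716278076172) [ 0.442  -0.2144] [ 0.6546 -0.1441]
drawer [[ 0.6831  0.1568]
 [ 0.6672 -0.2453]] [[ 0.4431  0.1723]
 [ 0.4272 -0.2424]]
```

View pics/crop1.png

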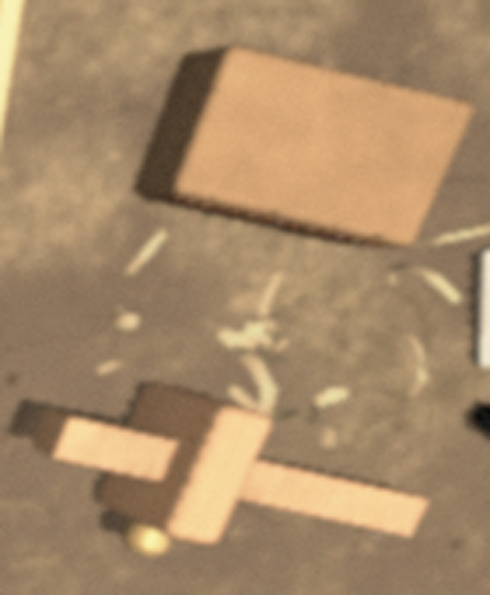

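```bash
cat >> h.py <<'E'
def plan(p,yaw,turn,n,via=None):
    """n equal calls to p; tool y ends at yaw, turning the way of sign(turn) (0: shortest)"""
    tp,r=tool(); y0=np.arctan2(*r.as_matrix()[[1,0],1]); d=(yaw-y0)%np.pi
    if turn<0 or (turn==0 and d>np.pi/2): d-=np.pi
    for i in range(n):
        a=y0+d*i/n; s=(np.array(p)-tp)/n; y=np.array([np.cos(a),np.sin(a)]); x=np.array([-y[1],y[0]])
        print(f"call {i+1}: dx {s[:2]@x:.4f} dy {s[:2]@y:.4f} dz {-s[2]:.4f} az {-d/n:.4f}")
E
python3 - <<'E'
from h import *
np.set_printoptions(precision=4,suppress=True)
w=dict(np.load("w1.npz"))
c=lambda uv,z:cast(w,np.array(uv)/3.5+[420,60],z)[:,:2]
B=c([(235,47),(470,105),(415,245),(175,195)],.036); print("block",B,B.mean(0))
l=B[1]+B[2]-B[0]-B[3]; print(np.linalg.norm(l)/2,np.degrees(np.arctan2(l[1],l[0])), np.linalg.norm(B[0]+B[1]-B[2]-B[3])/2)
a=c([(60,437)],.048)[0]; b=c([(420,517)],.019)[0]; s=c([(220,405),(273,415),(215,543),(168,537)],.057)
d=a-b; L=np.linalg.norm(d); u=d/L; g=(a+b)/2; print("gauge",a,b,L,"yaw",np.arctan2(u[1],u[0]),g,"stock",s.mean(0),(s.mean(0)-g)@u, (s.mean(0)-g)@[u[1],-u[0]])
yaw=np.arctan2(u[1],u[0]); gp=g-.003*u; print(gp)
plan([gp[0],gp[1],.15],yaw-np.pi/2,+1,3)
E
```

```text
block [[ 0.6284 -0.3349]
 [ 0.6064 -0.4363]
 [ 0.5504 -0.4279]
 [ 0.5707 -0.3214]] [ 0.589  -0.3801]
0.10607619221829091 -101.50507137509777 0.057890628007615914
gauge [ 0.469 -0.283] [ 0.4232 -0.476 ] 0.19835126166625547 yaw 1.3382585218148662 [ 0.4461 -0.3795] stock [ 0.4536 -0.3502] 0.030223628319384455 0.0005779795607619858
[ 0.4454 -0.3824]
call 1: dx -0.0173 dy 0.1158 dz 0.0696 az -0.4464
call 2: dx -0.0656 dy 0.0970 dz 0.0696 az -0.4464
call 3: dx -0.1010 dy 0.0591 dz 0.0696 az -0.4464
```

>>> servo_tool(commands=[{"ax": 0,"ay": 0,"az": -0.089,"dx": -0.0035,"dy": 0.023,"dz": 0.014,"hand": 1},{"ax": 0,"ay": 0,"az": -0.178,"dx": -0.007,"dy": 0.046,"dz": 0.028,"hand": 1},{"ax": 0,"ay": 0,"az": -0.267,"dx": -0.0105,"dy": 0.069,"dz": 0.042,"hand": 1},{"ax": 0,"ay": 0,"az": -0.357,"dx": -0.014,"dy": 0.092,"dz": 0.056,"hand": 1},{"ax": 0,"ay": 0,"az": -0.446,"dx": -0.0173,"dy": 0.1158,"dz": 0.07,"hand": 1}])

```text
time_s: 2.5
tool_pos: [0.4798, -0.1518, 0.2887]
tool_rot: [0.975, 0.222, -0.0, 0.0]
ft_force: [-0.1, 0.5, 0.3]
gripper_width: 0.0917
gripper_force: 0.0
```

>>> servo_tool(commands=[{"ax": 0,"ay": 0,"az": -0.089,"dx": -0.013,"dy": 0.019,"dz": 0.014,"hand": 1},{"ax": 0,"ay": 0,"az": -0.178,"dx": -0.026,"dy": 0.039,"dz": 0.028,"hand": 1},{"ax": 0,"ay": 0,"az": -0.267,"dx": -0.039,"dy": 0.058,"dz": 0.042,"hand": 1},{"ax": 0,"ay": 0,"az": -0.357,"dx": -0.052,"dy": 0.078,"dz": 0.056,"hand": 1},{"ax": 0,"ay": 0,"az": -0.446,"dx": -0.0656,"dy": 0.097,"dz": 0.07,"hand": 1}])

```text
time_s: 3.0
tool_pos: [0.4622, -0.2678, 0.2187]
tool_rot: [0.902, 0.432, -0.0, 0.001]
ft_force: [-0.6, 0.2, 0.8]
gripper_width: 0.0917
gripper_force: 0.0
```

>>> servo_tool(commands=[{"ax": 0,"ay": 0,"az": -0.089,"dx": -0.02,"dy": 0.012,"dz": 0.014,"hand": 1},{"ax": 0,"ay": 0,"az": -0.178,"dx": -0.04,"dy": 0.024,"dz": 0.028,"hand": 1},{"ax": 0,"ay": 0,"az": -0.267,"dx": -0.06,"dy": 0.036,"dz": 0.042,"hand": 1},{"ax": 0,"ay": 0,"az": -0.357,"dx": -0.08,"dy": 0.047,"dz": 0.056,"hand": 1},{"ax": 0,"ay": 0,"az": -0.446,"dx": -0.101,"dy": 0.0591,"dz": 0.07,"hand": 1}])

```text
time_s: 3.5
tool_pos: [0.4444, -0.3832, 0.1486]
tool_rot: [0.784, 0.621, -0.001, 0.0]
ft_force: [0.6, 0.4, -0.2]
gripper_width: 0.0918
gripper_force: 0.0
```

>>> servo_tool(commands=[{"ax": 0,"ay": 0,"az": 0,"dx": 0,"dy": 0,"dz": 0,"hand": 1},{"ax": 0,"ay": 0,"az": 0,"dx": 0,"dy": 0,"dz": 0,"hand": 1},{"ax": 0,"ay": 0,"az": 0,"dx": 0,"dy": 0,"dz": 0,"hand": 1}])

```text
time_s: 3.8
tool_pos: [0.4463, -0.3806, 0.1496]
tool_rot: [0.785, 0.62, 0.0, 0.0]
ft_force: [-0.3, -0.1, 0.6]
gripper_width: 0.0915
gripper_force: 0.0
```

Run:
```python
from h import *
w=grab("wrist","w2.png"); np.savez("w2.npz",im=w["bgr"],rvec=w["rvec"],t=w["t"],K=w["K"],R=w["R"],C=w["C"])
print(tool()[0],bot.get_obs()["qpos"])
plan([.4454,-.3824,.042],1.3383-np.pi/2,0,1)
# where beam corner points should appear
for P in [(.469,-.283,.048),(.4232,-.476,.019)]: print(proj(w,P)*1.42)
```

```text
[ 0.44667623 -0.3802603   0.14977698] [ 0.93729245  0.48131167 -0.45671375  1.72516972  0.24656491  0.99122391
  0.15741492]
call 1: dx -0.0024 dy -0.0007 dz 0.1078 az 0.0001
[[391.11638998 121.65871869]]
[[391.12203411 407.66346758]]
```

View pics/w2.png

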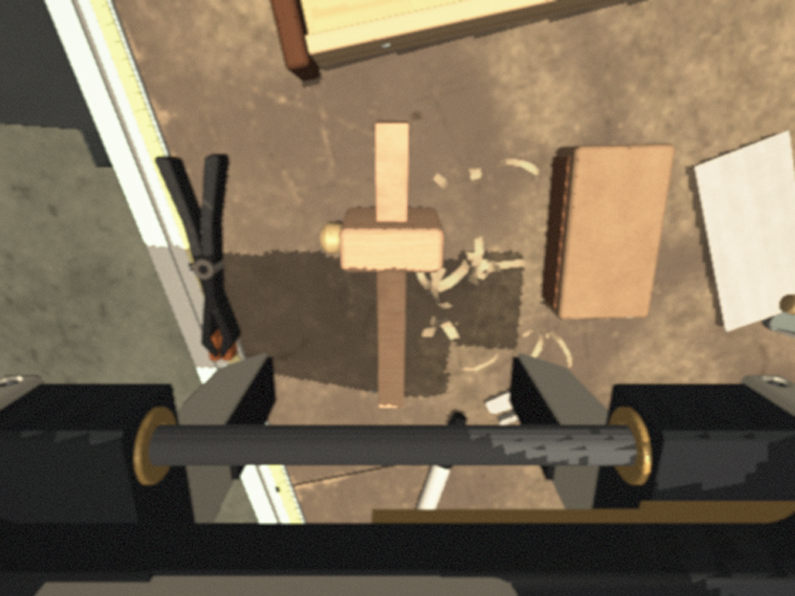

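>>> servo_tool(commands=[{"ax": 0,"ay": 0,"az": 0,"dx": -0.001,"dy": -0.0005,"dz": 0.03,"hand": 1},{"ax": 0,"ay": 0,"az": 0,"dx": -0.002,"dy": -0.0005,"dz": 0.06,"hand": 1},{"ax": 0,"ay": 0,"az": 0,"dx": -0.0024,"dy": -0.0007,"dz": 0.085,"hand": 1},{"ax": 0,"ay": 0,"az": 0,"dx": -0.0024,"dy": -0.0007,"dz": 0.1,"hand": 1},{"ax": 0,"ay": 0,"az": 0,"dx": -0.0024,"dy": -0.0007,"dz": 0.107,"hand": 1}])

```text
time_s: 4.35
tool_pos: [0.4451, -0.3821, 0.0412]
tool_rot: [0.784, 0.621, -0.0, -0.001]
ft_force: [-1.2, 0.3, 0.4]
gripper_width: 0.092
gripper_force: 0.0
```

>>> servo_tool(commands=[{"ax": 0,"ay": 0,"az": 0,"dx": 0,"dy": 0,"dz": 0,"hand": -1},{"ax": 0,"ay": 0,"az": 0,"dx": 0,"dy": 0,"dz": 0,"hand": -1},{"ax": 0,"ay": 0,"az": 0,"dx": 0,"dy": 0,"dz": 0,"hand": -1},{"ax": 0,"ay": 0,"az": 0,"dx": 0,"dy": 0,"dz": 0,"hand": -1},{"ax": 0,"ay": 0,"az": 0,"dx": 0,"dy": 0,"dz": 0,"hand": -1}])

```text
time_s: 4.85
tool_pos: [0.4454, -0.3832, 0.0425]
tool_rot: [0.784, 0.62, 0.0, 0.0]
ft_force: [-0.3, -0.0, -0.1]
gripper_width: 0.0567
gripper_force: 0.0
```

>>> servo_tool(commands=[{"ax": 0,"ay": 0,"az": 0,"dx": 0,"dy": 0,"dz": 0,"hand": -1},{"ax": 0,"ay": 0,"az": 0,"dx": 0,"dy": 0,"dz": 0,"hand": -1},{"ax": 0,"ay": 0,"az": 0,"dx": 0,"dy": 0,"dz": 0,"hand": -1}])

```text
time_s: 5.15
tool_pos: [0.4452, -0.3829, 0.042]
tool_rot: [0.784, 0.62, -0.0, 0.0]
ft_force: [-0.2, -0.7, -0.6]
gripper_width: 0.0326
gripper_force: 0.0
```

>>> servo_tool(commands=[{"ax": 0,"ay": 0,"az": 0,"dx": 0,"dy": 0,"dz": 0,"hand": -1},{"ax": 0,"ay": 0,"az": 0,"dx": 0,"dy": 0,"dz": 0,"hand": -1},{"ax": 0,"ay": 0,"az": 0,"dx": 0,"dy": 0,"dz": 0,"hand": -1},{"ax": 0,"ay": 0,"az": 0,"dx": 0,"dy": 0,"dz": 0,"hand": -1}])

```text
time_s: 5.55
tool_pos: [0.4452, -0.3829, 0.042]
tool_rot: [0.784, 0.62, -0.0, -0.0]
ft_force: [-0.3, -0.0, 0.4]
gripper_width: 0.0018
gripper_force: 0.0
```

>>> servo_tool(commands=[{"ax": 0,"ay": 0,"az": 0,"dx": 0,"dy": 0,"dz": -0.01,"hand": -1},{"ax": 0,"ay": 0,"az": 0,"dx": 0,"dy": 0,"dz": -0.03,"hand": -1},{"ax": 0,"ay": 0,"az": 0,"dx": 0,"dy": 0,"dz": -0.06,"hand": -1},{"ax": 0,"ay": 0,"az": 0,"dx": 0,"dy": 0,"dz": -0.085,"hand": -1},{"ax": 0,"ay": 0,"az": 0,"dx": 0,"dy": 0,"dz": -0.1,"hand": -1}])

```text
time_s: 6.05
tool_pos: [0.4462, -0.3832, 0.1449]
tool_rot: [0.784, 0.621, 0.0, 0.001]
ft_force: [0.5, 0.6, -0.8]
gripper_width: 0.0004
gripper_force: 0.0
```

Run:
```python
from h import *
plan([.551,-.1836,.14],1.531,+1,4)
print(bot.get_obs()["gripper_width"])
```

```text
call 1: dx 0.0546 dy 0.0140 dz 0.0012 az -0.4407
call 2: dx 0.0434 dy 0.0360 dz 0.0012 az -0.4407
call 3: dx 0.0239 dy 0.0511 dz 0.0012 az -0.4407
call 4: dx -0.0002 dy 0.0564 dz 0.0012 az -0.4407
0.0004393460752198115
```

Run:
```python
from h import *
w=grab("wrist","w3.png"); np.savez("w3.npz",im=w["bgr"],rvec=w["rvec"],t=w["t"],K=w["K"],R=w["R"],C=w["C"])
tp,r=tool(); print(tp)
for P in [(.469,-.283,.048),(.4232,-.476,.019)]: print(proj(w,P)*1.42)
print(proj(w,tp+r.apply([0,0,.022]))*1.42)
```

```text
[ 0.44697933 -0.38375743  0.14673812]
[[390.17151111 115.61067939]]
[[389.97705619 407.69414018]]
[[394.17621468 348.12808022]]
```

View pics/w3.png

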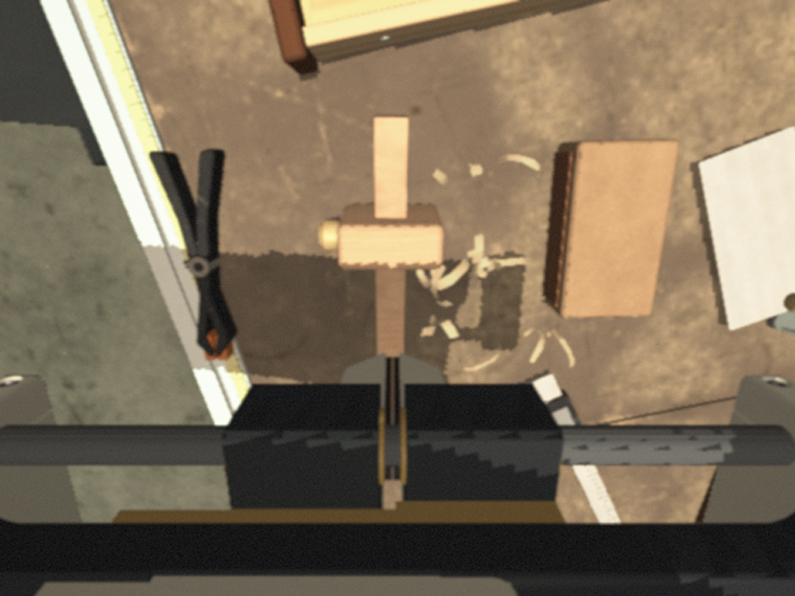

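Run:
```python
from h import *
w=dict(np.load("w3.npz")); tp=np.array([0.44697933,-0.38375743,0.14673812]); r=tool()[1]
for x in(0,.0095):
  for k in(-.03,-.02,-.01,0,.003,.01,.022): print(x,k,proj(w,tp+r.apply([x,0,k]))*1.42, proj(w,tp+r.apply([x,.0459,k]))*1.42)
s=grab("side"); p=(proj(s,tp)[0]).astype(int); print(p)
c=s["bgr"][p[1]-70:p[1]+50,p[0]-70:p[0]+70]; 
for k,col in((.0,(0,255,0)),(.022,(0,0,255))):
    q=proj(s,tp+r.apply([0,0,k]))[0]-p+70; 
    print(q)
cv2.imwrite("pics/s3.png",cv2.resize(c,None,fx=5,fy=5,interpolation=cv2.INTER_CUBIC))
```

```text
0 -0.03 [[394.58978008 410.32813722]] [[529.08497816 410.59822102]]
0 -0.02 [[394.49080224 395.44152218]] [[521.15155951 395.6890286 ]]
0 -0.01 [[394.40271595 382.19303414]] [[514.09151563 382.42116043]]
0 0 [[394.3238172  370.32638427]] [[507.7681487  370.53772171]]
0 0.003 [[394.30172756 367.00402494]] [[505.99781857 367.21075843]]
0 0.01 [[394.25273982 359.63609645]] [[502.0718737  359.83277044]]
0 0.022 [[394.17622557 348.12808514]] [[495.94013807 348.30946247]]
0.0095 -0.03 [[394.67004378 385.45150367]] [[531.73995163 385.71437939]]
0.0095 -0.02 [[394.56452702 371.77141337]] [[523.50622955 372.01229732]]
0.0095 -0.01 [[394.47081865 359.62226352]] [[516.1943514  359.84429438]]
0.0095 0 [[394.3870415  348.76068053]] [[509.65771033 348.96639597]]
0.0095 0.003 [[394.36361261 345.72315967]] [[507.82974578 345.92440354]]
0.0095 0.01 [[394.31169624 338.99228031]] [[503.77922223 339.1837575 ]]
0.0095 0.022 [[394.23072177 328.49406136]] [[497.46181532 328.67069584]]
[318 123]
[70.96201452 70.72286564]
[70.61477832 77.91835122]
```

View pics/s3.png

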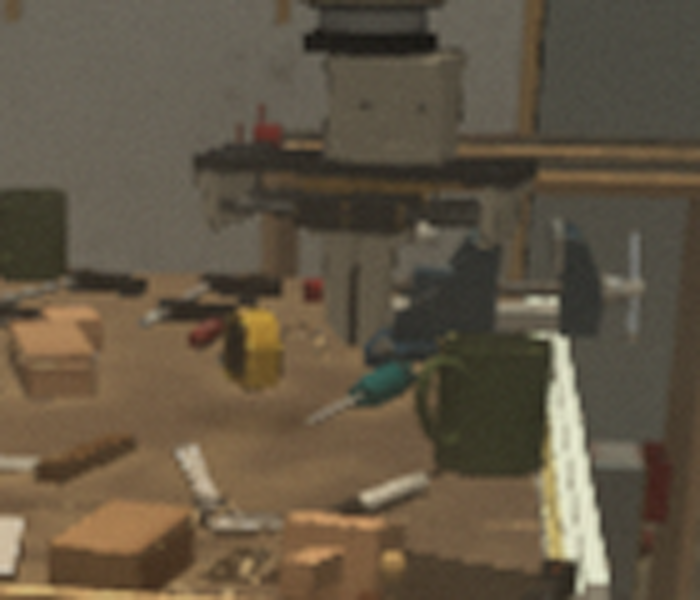

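>>> servo_tool(commands=[{"ax": 0,"ay": 0,"az": 0,"dx": 0,"dy": 0,"dz": 0,"hand": 1},{"ax": 0,"ay": 0,"az": 0,"dx": 0,"dy": 0,"dz": 0,"hand": 1},{"ax": 0,"ay": 0,"az": 0,"dx": 0,"dy": 0,"dz": 0,"hand": 1},{"ax": 0,"ay": 0,"az": 0,"dx": 0,"dy": 0,"dz": 0,"hand": 1},{"ax": 0,"ay": 0,"az": 0,"dx": 0,"dy": 0,"dz": 0,"hand": 1}])

```text
time_s: 6.65
tool_pos: [0.4451, -0.3827, 0.1415]
tool_rot: [0.784, 0.621, -0.0, -0.0]
ft_force: [0.4, 0.5, 0.4]
gripper_width: 0.0358
gripper_force: 0.0
```

>>> servo_tool(commands=[{"ax": 0,"ay": 0,"az": 0,"dx": 0,"dy": 0,"dz": 0.02,"hand": 1},{"ax": 0,"ay": 0,"az": 0,"dx": 0,"dy": 0,"dz": 0.04,"hand": 1},{"ax": 0,"ay": 0,"az": 0,"dx": 0,"dy": 0,"dz": 0.06,"hand": 1},{"ax": 0,"ay": 0,"az": 0,"dx": 0,"dy": 0,"dz": 0.08,"hand": 1},{"ax": 0,"ay": 0,"az": 0,"dx": 0,"dy": 0,"dz": 0.08,"hand": 1}])

```text
time_s: 7.15
tool_pos: [0.4435, -0.3818, 0.0594]
tool_rot: [0.784, 0.621, -0.001, -0.002]
ft_force: [-0.1, 0.2, -0.8]
gripper_width: 0.076
gripper_force: 0.0
```

Run:
```python
from h import *
plan([.4454,-.3824,.028],1.3383-np.pi/2,0,1); s=grab("side"); tp,r=tool(); p=(proj(s,tp)[0]).astype(int)
c=s["bgr"][p[1]-60:p[1]+30,p[0]-60:p[0]+60]; cv2.imwrite("pics/s4.png",cv2.resize(c,None,fx=5,fy=5,interpolation=cv2.INTER_CUBIC))
print([(proj(s,tp+r.apply([0,0,k]))[0]-p+60)*5 for k in(0,-.008,.022)],tp,bot.get_obs()["gripper_width"])
```

```text
call 1: dx -0.0001 dy 0.0019 dz 0.0314 az 0.0006
[array([302.69086286, 302.04542777]), array([303.227166  , 289.49683549]), array([301.22957014, 336.23722205])] [ 0.44443453 -0.38227212  0.06096871] 0.07992556235776155
```

View pics/s4.png

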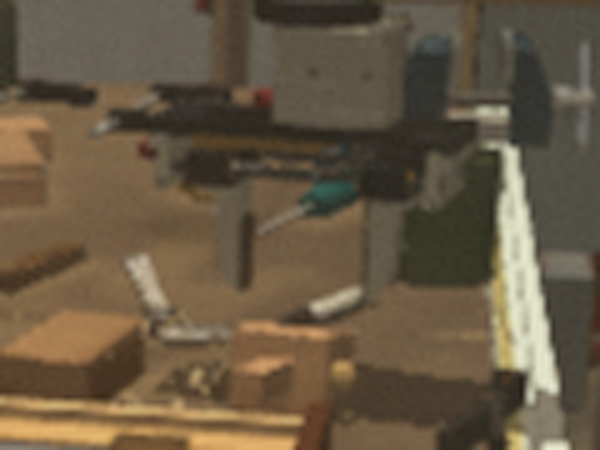

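>>> servo_tool(commands=[{"ax": 0,"ay": 0,"az": 0,"dx": 0,"dy": 0.001,"dz": 0.015,"hand": 1},{"ax": 0,"ay": 0,"az": 0,"dx": 0,"dy": 0.001,"dz": 0.03,"hand": 1},{"ax": 0,"ay": 0,"az": 0,"dx": 0,"dy": 0.001,"dz": 0.042,"hand": 1},{"ax": 0,"ay": 0,"az": 0,"dx": 0,"dy": 0.001,"dz": 0.047,"hand": 1},{"ax": 0,"ay": 0,"az": 0,"dx": 0,"dy": 0.001,"dz": 0.047,"hand": 1}])

```text
time_s: 7.7
tool_pos: [0.4457, -0.3827, 0.014]
tool_rot: [0.784, 0.621, -0.0, -0.001]
ft_force: [0.1, -0.2, 0.0]
gripper_width: 0.0917
gripper_force: 0.0
```

>>> servo_tool(commands=[{"ax": 0,"ay": 0,"az": 0,"dx": 0,"dy": 0,"dz": 0,"hand": -1},{"ax": 0,"ay": 0,"az": 0,"dx": 0,"dy": 0,"dz": 0,"hand": -1},{"ax": 0,"ay": 0,"az": 0,"dx": 0,"dy": 0,"dz": 0,"hand": -1},{"ax": 0,"ay": 0,"az": 0,"dx": 0,"dy": 0,"dz": 0,"hand": -1},{"ax": 0,"ay": 0,"az": 0,"dx": 0,"dy": 0,"dz": 0,"hand": -1}])

```text
time_s: 8.2
tool_pos: [0.4463, -0.3832, 0.0152]
tool_rot: [0.784, 0.62, 0.0, 0.0]
ft_force: [0.9, -0.7, -0.1]
gripper_width: 0.0564
gripper_force: 0.0
```

>>> servo_tool(commands=[{"ax": 0,"ay": 0,"az": 0,"dx": 0,"dy": 0,"dz": 0,"hand": -1},{"ax": 0,"ay": 0,"az": 0,"dx": 0,"dy": 0,"dz": 0,"hand": -1},{"ax": 0,"ay": 0,"az": 0,"dx": 0,"dy": 0,"dz": 0,"hand": -1},{"ax": 0,"ay": 0,"az": 0,"dx": 0,"dy": 0,"dz": 0,"hand": -1},{"ax": 0,"ay": 0,"az": 0,"dx": 0,"dy": 0,"dz": 0,"hand": -1}])

```text
time_s: 8.7
tool_pos: [0.4461, -0.3831, 0.0149]
tool_rot: [0.784, 0.62, -0.0, -0.0]
ft_force: [-0.2, 0.8, 1.2]
gripper_width: 0.0184
gripper_force: 30.0
```

>>> servo_tool(commands=[{"ax": 0,"ay": 0,"az": 0,"dx": 0,"dy": 0,"dz": 0,"hand": -1},{"ax": 0,"ay": 0,"az": 0,"dx": 0,"dy": 0,"dz": 0,"hand": -1},{"ax": 0,"ay": 0,"az": 0,"dx": 0,"dy": 0,"dz": 0,"hand": -1}])

```text
time_s: 9.0
tool_pos: [0.4461, -0.3831, 0.0149]
tool_rot: [0.784, 0.62, -0.0, -0.0]
ft_force: [-0.1, 0.4, -0.7]
gripper_width: 0.0185
gripper_force: 30.0
```

>>> servo_tool(commands=[{"ax": 0,"ay": 0,"az": 0,"dx": 0,"dy": 0,"dz": -0.01,"hand": -1},{"ax": 0,"ay": 0,"az": 0,"dx": 0,"dy": 0,"dz": -0.03,"hand": -1},{"ax": 0,"ay": 0,"az": 0,"dx": 0,"dy": 0,"dz": -0.06,"hand": -1},{"ax": 0,"ay": 0,"az": 0,"dx": 0,"dy": 0,"dz": -0.085,"hand": -1},{"ax": 0,"ay": 0,"az": 0,"dx": 0,"dy": 0,"dz": -0.1,"hand": -1}])

```text
time_s: 9.5
tool_pos: [0.447, -0.3834, 0.1176]
tool_rot: [0.784, 0.621, 0.0, 0.001]
ft_force: [0.7, 0.6, -1.7]
gripper_width: 0.0185
gripper_force: 30.0
```

>>> servo_tool(commands=[{"ax": 0,"ay": 0,"az": 0,"dx": 0,"dy": 0,"dz": 0,"hand": -1},{"ax": 0,"ay": 0,"az": 0,"dx": 0,"dy": 0,"dz": 0,"hand": -1}])

```text
time_s: 9.7
tool_pos: [0.4458, -0.383, 0.1145]
tool_rot: [0.784, 0.62, -0.0, -0.0]
ft_force: [0.7, 0.1, -2.3]
gripper_width: 0.0186
gripper_force: 30.0
```

Run:
```python
from h import *
plan([.555,-.184,.115],1.531,+1,4); print(bot.get_obs()["gripper_width"])
```

```text
call 1: dx 0.0547 dy 0.0151 dz -0.0001 az -0.4408
call 2: dx 0.0430 dy 0.0370 dz -0.0001 az -0.4408
call 3: dx 0.0231 dy 0.0518 dz -0.0001 az -0.4408
call 4: dx -0.0012 dy 0.0567 dz -0.0001 az -0.4408
0.018637831302233322
```

>>> servo_tool(commands=[{"ax": 0,"ay": 0,"az": -0.088,"dx": 0.011,"dy": 0.003,"dz": 0,"hand": -1},{"ax": 0,"ay": 0,"az": -0.176,"dx": 0.022,"dy": 0.006,"dz": 0,"hand": -1},{"ax": 0,"ay": 0,"az": -0.264,"dx": 0.033,"dy": 0.009,"dz": 0,"hand": -1},{"ax": 0,"ay": 0,"az": -0.353,"dx": 0.044,"dy": 0.012,"dz": 0,"hand": -1},{"ax": 0,"ay": 0,"az": -0.441,"dx": 0.0547,"dy": 0.015,"dz": 0,"hand": -1}])

```text
time_s: 10.2
tool_pos: [0.4726, -0.3324, 0.1132]
tool_rot: [0.628, 0.778, -0.0, -0.001]
ft_force: [0.5, 0.7, -1.7]
gripper_width: 0.0186
gripper_force: 30.0
```

>>> servo_tool(commands=[{"ax": 0,"ay": 0,"az": -0.088,"dx": 0.009,"dy": 0.007,"dz": 0,"hand": -1},{"ax": 0,"ay": 0,"az": -0.176,"dx": 0.017,"dy": 0.015,"dz": 0,"hand": -1},{"ax": 0,"ay": 0,"az": -0.264,"dx": 0.026,"dy": 0.022,"dz": 0,"hand": -1},{"ax": 0,"ay": 0,"az": -0.353,"dx": 0.034,"dy": 0.03,"dz": 0,"hand": -1},{"ax": 0,"ay": 0,"az": -0.441,"dx": 0.043,"dy": 0.037,"dz": 0,"hand": -1}])

```text
time_s: 10.7
tool_pos: [0.5, -0.2828, 0.1132]
tool_rot: [0.443, 0.897, 0.0, -0.001]
ft_force: [0.5, 0.4, -1.5]
gripper_width: 0.0189
gripper_force: 30.0
```

>>> servo_tool(commands=[{"ax": 0,"ay": 0,"az": -0.088,"dx": 0.005,"dy": 0.01,"dz": 0,"hand": -1},{"ax": 0,"ay": 0,"az": -0.176,"dx": 0.009,"dy": 0.021,"dz": 0,"hand": -1},{"ax": 0,"ay": 0,"az": -0.264,"dx": 0.014,"dy": 0.031,"dz": 0,"hand": -1},{"ax": 0,"ay": 0,"az": -0.353,"dx": 0.018,"dy": 0.042,"dz": 0,"hand": -1},{"ax": 0,"ay": 0,"az": -0.441,"dx": 0.023,"dy": 0.052,"dz": 0,"hand": -1}])

```text
time_s: 11.2
tool_pos: [0.5275, -0.2331, 0.1132]
tool_rot: [0.236, 0.972, 0.0, -0.001]
ft_force: [-0.4, 0.5, -1.4]
gripper_width: 0.0189
gripper_force: 30.0
```

>>> servo_tool(commands=[{"ax": 0,"ay": 0,"az": -0.088,"dx": 0,"dy": 0.011,"dz": 0,"hand": -1},{"ax": 0,"ay": 0,"az": -0.176,"dx": 0,"dy": 0.023,"dz": 0,"hand": -1},{"ax": 0,"ay": 0,"az": -0.264,"dx": -0.001,"dy": 0.034,"dz": 0,"hand": -1},{"ax": 0,"ay": 0,"az": -0.353,"dx": -0.001,"dy": 0.045,"dz": 0,"hand": -1},{"ax": 0,"ay": 0,"az": -0.441,"dx": -0.0012,"dy": 0.0567,"dz": 0,"hand": -1}])

```text
time_s: 11.7
tool_pos: [0.5545, -0.1835, 0.1131]
tool_rot: [0.018, 1.0, 0.001, -0.001]
ft_force: [-0.3, 0.2, -1.2]
gripper_width: 0.0185
gripper_force: 30.0
```

>>> servo_tool(commands=[{"ax": 0,"ay": 0,"az": 0,"dx": 0,"dy": 0,"dz": 0,"hand": -1},{"ax": 0,"ay": 0,"az": 0,"dx": 0,"dy": 0,"dz": 0,"hand": -1}])

```text
time_s: 11.9
tool_pos: [0.5546, -0.1841, 0.1137]
tool_rot: [0.02, 1.0, 0.0, -0.001]
ft_force: [-0.2, 0.1, -2.5]
gripper_width: 0.0187
gripper_force: 30.0
```

Run:
```python
from h import *
plan([.555,-.184,.0265],1.531,0,1); print(tool()[0],bot.get_obs()["qpos"])
w=grab("wrist","w5.png")
```

```text
call 1: dx -0.0004 dy 0.0001 dz 0.0872 az -0.0011
[ 0.55460918 -0.18406393  0.11372352] [ 0.82062429  0.64344369 -0.89038816  1.74223502  0.57083112  1.0390785
  1.25515129]
```

View pics/w5.png

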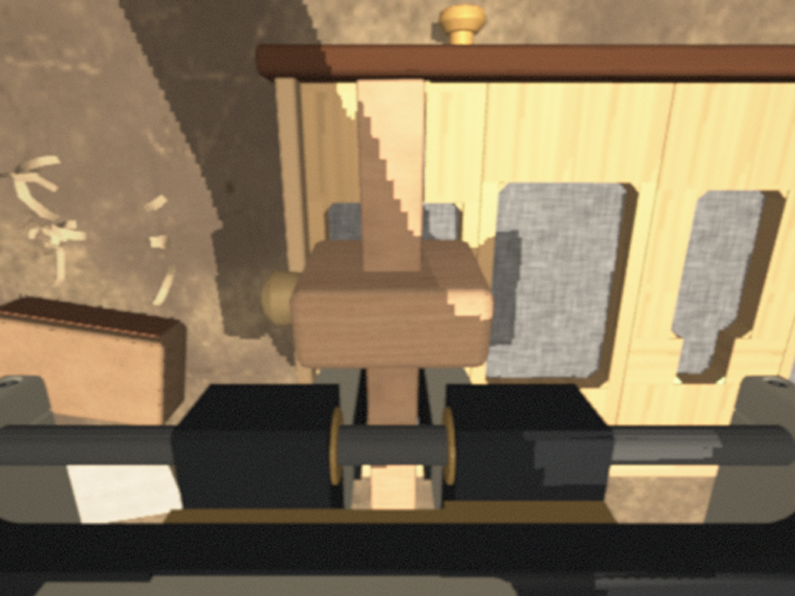

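>>> servo_tool(commands=[{"ax": 0,"ay": -0.05,"az": 0,"dx": 0,"dy": 0,"dz": 0.015,"hand": -1},{"ax": 0,"ay": -0.1,"az": 0,"dx": 0,"dy": 0,"dz": 0.035,"hand": -1},{"ax": 0,"ay": -0.145,"az": 0,"dx": 0,"dy": 0,"dz": 0.055,"hand": -1},{"ax": 0,"ay": -0.145,"az": 0,"dx": 0,"dy": 0,"dz": 0.065,"hand": -1},{"ax": 0,"ay": -0.145,"az": 0,"dx": 0,"dy": 0,"dz": 0.067,"hand": -1}])

```text
time_s: 12.45
tool_pos: [0.5542, -0.1849, 0.0469]
tool_rot: [0.02, 0.997, -0.002, 0.071]
ft_force: [-0.3, -0.0, -0.3]
gripper_width: 0.0186
gripper_force: 30.0
```

>>> servo_tool(commands=[{"ax": 0,"ay": 0,"az": 0,"dx": 0.001,"dy": 0,"dz": 0.007,"hand": -1},{"ax": 0,"ay": 0,"az": 0,"dx": 0.002,"dy": 0,"dz": 0.013,"hand": -1},{"ax": 0,"ay": 0,"az": 0,"dx": 0.0027,"dy": 0,"dz": 0.0185,"hand": -1},{"ax": 0,"ay": 0,"az": 0,"dx": 0.0027,"dy": 0,"dz": 0.0185,"hand": -1}])

```text
time_s: 12.85
tool_pos: [0.5553, -0.184, 0.0286]
tool_rot: [0.019, 0.997, -0.001, 0.072]
ft_force: [0.2, 0.0, -1.7]
gripper_width: 0.0188
gripper_force: 30.0
```

Run:
```python
from h import *
o=bot.get_obs();print(o["tool_pos"],o["ft_force"],o["gripper_width"])
s=grab("side"); tp,r=tool(); p=proj(s,tp)[0].astype(int); c=s["bgr"][p[1]-55:p[1]+45,p[0]-75:p[0]+75]; cv2.imwrite("pics/s6.png",cv2.resize(c,None,fx=5,fy=5,interpolation=cv2.INTER_CUBIC))
```

```text
[ 0.55525522 -0.18395916  0.02863078] [ 0.15066988  0.01035623 -1.67094078] 0.01880311333645727
```

>>> servo_tool(commands=[{"ax": 0,"ay": 0,"az": 0,"dx": 0.0002,"dy": 0,"dz": 0.0015,"hand": -1},{"ax": 0,"ay": 0,"az": 0,"dx": 0.0004,"dy": 0,"dz": 0.003,"hand": -1},{"ax": 0,"ay": 0,"az": 0,"dx": 0.0004,"dy": 0,"dz": 0.003,"hand": -1},{"ax": 0,"ay": 0,"az": 0,"dx": 0.0004,"dy": 0,"dz": 0.003,"hand": -1}])

```text
time_s: 13.3
tool_pos: [0.5555, -0.1841, 0.0263]
tool_rot: [0.019, 0.997, -0.001, 0.072]
ft_force: [-0.5, 0.2, -1.6]
gripper_width: 0.0185
gripper_force: 30.0
```

>>> servo_tool(commands=[{"ax": 0,"ay": 0,"az": 0,"dx": 0,"dy": 0,"dz": 0,"hand": -0.25},{"ax": 0,"ay": 0,"az": 0,"dx": 0,"dy": 0,"dz": 0,"hand": -0.25},{"ax": 0,"ay": 0,"az": 0,"dx": 0,"dy": 0,"dz": 0,"hand": -0.25},{"ax": 0,"ay": 0,"az": 0,"dx": 0,"dy": 0,"dz": 0,"hand": -0.25}])

```text
time_s: 13.7
tool_pos: [0.5555, -0.1841, 0.0264]
tool_rot: [0.019, 0.997, -0.001, 0.073]
ft_force: [0.2, 0.1, 0.1]
gripper_width: 0.0341
gripper_force: 0.0
```

>>> servo_tool(commands=[{"ax": 0,"ay": 0,"az": 0,"dx": -0.003,"dy": 0,"dz": -0.02,"hand": -0.25},{"ax": 0,"ay": 0,"az": 0,"dx": -0.006,"dy": 0,"dz": -0.04,"hand": -0.25},{"ax": 0,"ay": 0.05,"az": 0,"dx": -0.01,"dy": 0,"dz": -0.07,"hand": 1},{"ax": 0,"ay": 0.1,"az": 0,"dx": -0.015,"dy": 0,"dz": -0.11,"hand": 1},{"ax": 0,"ay": 0.145,"az": 0,"dx": -0.022,"dy": 0,"dz": -0.15,"hand": 1}])

```text
time_s: 14.2
tool_pos: [0.5548, -0.1839, 0.1794]
tool_rot: [0.019, 1.0, 0.0, -0.001]
ft_force: [0.7, -0.2, -0.5]
gripper_width: 0.0542
gripper_force: 0.0
```

Run:
```python
from h import *
o=bot.get_obs();print(o["tool_pos"],o["ft_force"],o["gripper_width"])
w=grab("wrist","w7.png"); np.savez("w7.npz",im=w["bgr"],rvec=w["rvec"],t=w["t"],K=w["K"],R=w["R"],C=w["C"])
plan([.589,-.3801,.13],np.radians(78.5-90),0,3)
```

```text
[ 0.55481984 -0.18388974  0.17936482] [ 0.70916049 -0.15598642 -0.47289099] 0.054201273959950516
call 1: dx -0.0125 dy -0.0651 dz 0.0188 az -0.4695
call 2: dx 0.0184 dy -0.0637 dz 0.0188 az -0.4695
call 3: dx 0.0452 dy -0.0485 dz 0.0188 az -0.4695
```

View pics/w7.png

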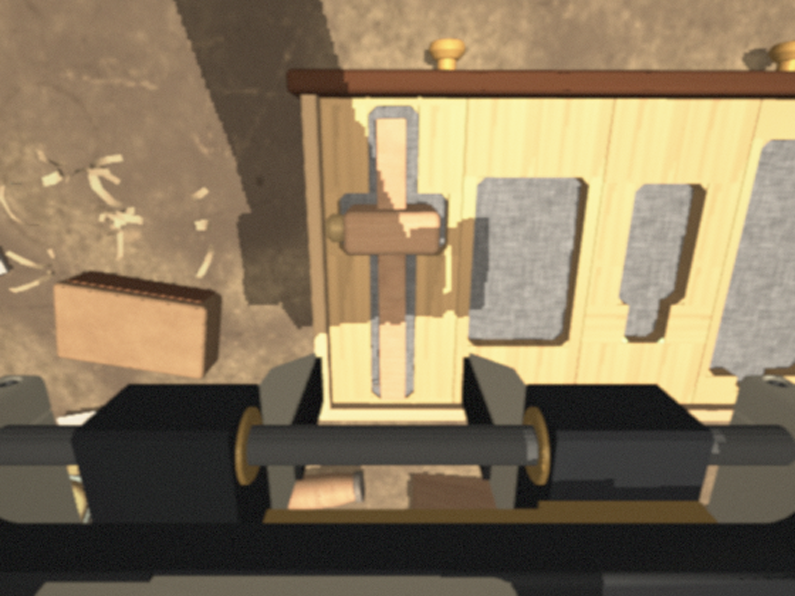

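Run:
```python
from h import *
w=dict(np.load("w2.npz"))
B=cast(w,np.array([(575,147),(673,145),(652,317),(562,318)])/1.42,.036)[:,:2]; print(B,B.mean(0))
l=B[0]+B[1]-B[2]-B[3]; print(np.degrees(np.arctan2(l[1],l[0])),np.linalg.norm(l)/2,np.linalg.norm(B[0]+B[3]-B[1]-B[2])/2)
plan([.588,-.380,.10],np.radians(79-90),-1,4)
```

```text
[[ 0.57142184 -0.32075934]
 [ 0.62770953 -0.33293068]
 [ 0.60934548 -0.43930758]
 [ 0.55128911 -0.42627517]] [ 0.58994149 -0.37981819]
79.70278679235098 0.10768069516458359 0.058544416465087415
call 1: dx -0.0091 dy -0.0488 dz 0.0216 az 0.4311
call 2: dx -0.0287 dy -0.0406 dz 0.0216 az 0.4311
call 3: dx -0.0430 dy -0.0249 dz 0.0216 az 0.4311
call 4: dx -0.0495 dy -0.0046 dz 0.0216 az 0.4311
```

>>> servo_tool(commands=[{"ax": 0,"ay": 0,"az": 0.086,"dx": -0.002,"dy": -0.01,"dz": 0.004,"hand": 1},{"ax": 0,"ay": 0,"az": 0.172,"dx": -0.004,"dy": -0.02,"dz": 0.008,"hand": 1},{"ax": 0,"ay": 0,"az": 0.259,"dx": -0.006,"dy": -0.03,"dz": 0.013,"hand": 1},{"ax": 0,"ay": 0,"az": 0.345,"dx": -0.0075,"dy": -0.04,"dz": 0.017,"hand": 1},{"ax": 0,"ay": 0,"az": 0.431,"dx": -0.009,"dy": -0.049,"dz": 0.0216,"hand": 1}])

```text
time_s: 14.75
tool_pos: [0.5626, -0.234, 0.1559]
tool_rot: [0.235, 0.972, -0.0, 0.0]
ft_force: [0.5, 0.4, -0.1]
gripper_width: 0.0917
gripper_force: 0.0
```

>>> servo_tool(commands=[{"ax": 0,"ay": 0,"az": 0.086,"dx": -0.006,"dy": -0.008,"dz": 0.004,"hand": 1},{"ax": 0,"ay": 0,"az": 0.172,"dx": -0.012,"dy": -0.016,"dz": 0.008,"hand": 1},{"ax": 0,"ay": 0,"az": 0.259,"dx": -0.017,"dy": -0.024,"dz": 0.013,"hand": 1},{"ax": 0,"ay": 0,"az": 0.345,"dx": -0.023,"dy": -0.032,"dz": 0.017,"hand": 1},{"ax": 0,"ay": 0,"az": 0.431,"dx": -0.0287,"dy": -0.0406,"dz": 0.0216,"hand": 1}])

```text
time_s: 15.25
tool_pos: [0.5699, -0.2828, 0.1343]
tool_rot: [0.437, 0.9, -0.0, 0.0]
ft_force: [0.2, 0.2, -0.0]
gripper_width: 0.0916
gripper_force: 0.0
```

>>> servo_tool(commands=[{"ax": 0,"ay": 0,"az": 0.086,"dx": -0.009,"dy": -0.005,"dz": 0.004,"hand": 1},{"ax": 0,"ay": 0,"az": 0.172,"dx": -0.017,"dy": -0.01,"dz": 0.008,"hand": 1},{"ax": 0,"ay": 0,"az": 0.259,"dx": -0.026,"dy": -0.015,"dz": 0.013,"hand": 1},{"ax": 0,"ay": 0,"az": 0.345,"dx": -0.034,"dy": -0.02,"dz": 0.017,"hand": 1},{"ax": 0,"ay": 0,"az": 0.431,"dx": -0.043,"dy": -0.025,"dz": 0.0216,"hand": 1}])

```text
time_s: 15.75
tool_pos: [0.5769, -0.3321, 0.1126]
tool_rot: [0.619, 0.785, -0.0, 0.0]
ft_force: [-0.2, -0.9, -0.7]
gripper_width: 0.0914
gripper_force: 0.0
```

>>> servo_tool(commands=[{"ax": 0,"ay": 0,"az": 0.086,"dx": -0.01,"dy": -0.001,"dz": 0.004,"hand": 1},{"ax": 0,"ay": 0,"az": 0.172,"dx": -0.02,"dy": -0.002,"dz": 0.008,"hand": 1},{"ax": 0,"ay": 0,"az": 0.259,"dx": -0.03,"dy": -0.003,"dz": 0.013,"hand": 1},{"ax": 0,"ay": 0,"az": 0.345,"dx": -0.04,"dy": -0.004,"dz": 0.017,"hand": 1},{"ax": 0,"ay": 0,"az": 0.431,"dx": -0.0495,"dy": -0.0046,"dz": 0.0216,"hand": 1}])

```text
time_s: 16.25
tool_pos: [0.5841, -0.3814, 0.091]
tool_rot: [0.773, 0.635, -0.0, 0.0]
ft_force: [0.2, 0.0, -1.1]
gripper_width: 0.0918
gripper_force: 0.0
```

>>> servo_tool(commands=[{"ax": 0,"ay": 0,"az": 0,"dx": 0,"dy": 0,"dz": 0,"hand": 1},{"ax": 0,"ay": 0,"az": 0,"dx": 0,"dy": 0,"dz": 0,"hand": 1}])

```text
time_s: 16.45
tool_pos: [0.584, -0.3806, 0.0912]
tool_rot: [0.771, 0.637, -0.0, -0.0]
ft_force: [0.1, 0.1, -0.7]
gripper_width: 0.0919
gripper_force: 0.0
```

Run:
```python
from h import *
print(tool()[0]); plan([.589,-.380,.011],np.radians(79-90),0,1)
w=grab("wrist"); hsv=cv2.cvtColor(w["bgr"],cv2.COLOR_BGR2HSV)
c0=proj(w,(.589,-.380,.036))[0]; print(c0, hsv[tuple(c0[::-1].astype(int))])
print((proj(w,[(.572,-.3215,.036),(.628,-.334,.036)])), bot.get_obs()["gripper_width"])
cv2.imwrite("pics/w8.png",w["bgr"])
```

```text
[ 0.58402521 -0.38055079  0.09120864]
call 1: dx 0.0015 dy 0.0048 dz 0.0802 az 0.0024
[282.45519462 223.69061224] [ 15 116 132]
[[242.94820982 149.9677227 ]
 [325.73443396 152.56355438]] 0.09185053573103975
```

>>> servo_tool(commands=[{"ax": 0,"ay": 0,"az": 0,"dx": 0.001,"dy": 0.0025,"dz": 0.015,"hand": 1},{"ax": 0,"ay": 0,"az": 0,"dx": 0.0015,"dy": 0.005,"dz": 0.035,"hand": 1},{"ax": 0,"ay": 0,"az": 0,"dx": 0.0015,"dy": 0.005,"dz": 0.06,"hand": 1},{"ax": 0,"ay": 0,"az": 0,"dx": 0.0015,"dy": 0.005,"dz": 0.075,"hand": 1},{"ax": 0,"ay": 0,"az": 0,"dx": 0.0015,"dy": 0.005,"dz": 0.08,"hand": 1}])

```text
time_s: 17.0
tool_pos: [0.5881, -0.3794, 0.0089]
tool_rot: [0.771, 0.636, -0.001, -0.002]
ft_force: [0.2, -0.2, -0.3]
gripper_width: 0.0921
gripper_force: 0.0
```

>>> servo_tool(commands=[{"ax": 0,"ay": 0,"az": 0,"dx": 0,"dy": 0,"dz": 0,"hand": -1},{"ax": 0,"ay": 0,"az": 0,"dx": 0,"dy": 0,"dz": 0,"hand": -1},{"ax": 0,"ay": 0,"az": 0,"dx": 0,"dy": 0,"dz": 0,"hand": -1},{"ax": 0,"ay": 0,"az": 0,"dx": 0,"dy": 0,"dz": 0,"hand": -1},{"ax": 0,"ay": 0,"az": 0,"dx": 0,"dy": 0,"dz": 0,"hand": -1}])

```text
time_s: 17.5
tool_pos: [0.5898, -0.3807, 0.0123]
tool_rot: [0.772, 0.636, 0.0, 0.001]
ft_force: [-0.2, 0.0, 2.9]
gripper_width: 0.06
gripper_force: 29.9
```

>>> servo_tool(commands=[{"ax": 0,"ay": 0,"az": 0,"dx": 0,"dy": 0,"dz": 0,"hand": -1},{"ax": 0,"ay": 0,"az": 0,"dx": 0,"dy": 0,"dz": 0,"hand": -1}])

```text
time_s: 17.7
tool_pos: [0.5897, -0.3807, 0.0123]
tool_rot: [0.772, 0.636, 0.0, 0.001]
ft_force: [-1.1, 0.3, 6.5]
gripper_width: 0.0596
gripper_force: 29.9
```

>>> servo_tool(commands=[{"ax": 0,"ay": 0,"az": 0,"dx": 0,"dy": 0,"dz": -0.01,"hand": -1},{"ax": 0,"ay": 0,"az": 0,"dx": 0,"dy": 0,"dz": -0.03,"hand": -1},{"ax": 0,"ay": 0,"az": 0,"dx": 0,"dy": 0,"dz": -0.06,"hand": -1},{"ax": 0,"ay": 0,"az": 0,"dx": 0,"dy": 0,"dz": -0.085,"hand": -1},{"ax": 0,"ay": 0,"az": 0,"dx": 0,"dy": 0,"dz": -0.1,"hand": -1}])

```text
time_s: 18.2
tool_pos: [0.5902, -0.3807, 0.1142]
tool_rot: [0.772, 0.636, 0.001, 0.001]
ft_force: [0.3, 0.2, -0.8]
gripper_width: 0.0596
gripper_force: 29.9
```

>>> servo_tool(commands=[{"ax": 0,"ay": 0,"az": 0,"dx": 0,"dy": 0,"dz": 0,"hand": -1},{"ax": 0,"ay": 0,"az": 0,"dx": 0,"dy": 0,"dz": 0,"hand": -1}])

```text
time_s: 18.4
tool_pos: [0.5889, -0.3804, 0.1108]
tool_rot: [0.772, 0.636, -0.0, -0.0]
ft_force: [-0.2, -0.5, -1.6]
gripper_width: 0.0594
gripper_force: 29.9
```

Run:
```python
from h import *
print(tool()[0],bot.get_obs()["gripper_width"]); plan([.5525,-.0875,.11],1.531,-1,4)
```

```text
[ 0.58886269 -0.38039878  0.1107653 ] 0.05938951732889537
call 1: dx 0.0701 dy -0.0229 dz 0.0002 az 0.3546
call 2: dx 0.0578 dy -0.0458 dz 0.0002 az 0.3546
call 3: dx 0.0383 dy -0.0631 dz 0.0002 az 0.3546
call 4: dx 0.0140 dy -0.0724 dz 0.0002 az 0.3546
```

>>> servo_tool(commands=[{"ax": 0,"ay": 0,"az": 0.071,"dx": 0.014,"dy": -0.005,"dz": 0,"hand": -1},{"ax": 0,"ay": 0,"az": 0.142,"dx": 0.028,"dy": -0.009,"dz": 0,"hand": -1},{"ax": 0,"ay": 0,"az": 0.213,"dx": 0.042,"dy": -0.014,"dz": 0,"hand": -1},{"ax": 0,"ay": 0,"az": 0.284,"dx": 0.056,"dy": -0.018,"dz": 0,"hand": -1},{"ax": 0,"ay": 0,"az": 0.355,"dx": 0.07,"dy": -0.023,"dz": 0,"hand": -1}])

```text
time_s: 18.9
tool_pos: [0.5789, -0.3064, 0.1094]
tool_rot: [0.873, 0.489, -0.001, -0.001]
ft_force: [0.0, 0.6, -0.6]
gripper_width: 0.0599
gripper_force: 29.9
```

>>> servo_tool(commands=[{"ax": 0,"ay": 0,"az": 0.071,"dx": 0.012,"dy": -0.009,"dz": 0,"hand": -1},{"ax": 0,"ay": 0,"az": 0.142,"dx": 0.023,"dy": -0.018,"dz": 0,"hand": -1},{"ax": 0,"ay": 0,"az": 0.213,"dx": 0.035,"dy": -0.027,"dz": 0,"hand": -1},{"ax": 0,"ay": 0,"az": 0.284,"dx": 0.046,"dy": -0.037,"dz": 0,"hand": -1},{"ax": 0,"ay": 0,"az": 0.355,"dx": 0.058,"dy": -0.046,"dz": 0,"hand": -1}])

```text
time_s: 19.4
tool_pos: [0.5695, -0.2331, 0.1095]
tool_rot: [0.945, 0.327, -0.001, -0.001]
ft_force: [-0.4, 0.4, -0.8]
gripper_width: 0.06
gripper_force: 29.9
```

>>> servo_tool(commands=[{"ax": 0,"ay": 0,"az": 0.071,"dx": 0.008,"dy": -0.013,"dz": 0,"hand": -1},{"ax": 0,"ay": 0,"az": 0.142,"dx": 0.015,"dy": -0.025,"dz": 0,"hand": -1},{"ax": 0,"ay": 0,"az": 0.213,"dx": 0.023,"dy": -0.038,"dz": 0,"hand": -1},{"ax": 0,"ay": 0,"az": 0.284,"dx": 0.031,"dy": -0.05,"dz": 0,"hand": -1},{"ax": 0,"ay": 0,"az": 0.355,"dx": 0.0383,"dy": -0.063,"dz": 0,"hand": -1}])

```text
time_s: 19.9
tool_pos: [0.5608, -0.1601, 0.1097]
tool_rot: [0.988, 0.155, -0.001, -0.0]
ft_force: [-0.1, -0.4, -0.9]
gripper_width: 0.0598
gripper_force: 29.9
```

>>> servo_tool(commands=[{"ax": 0,"ay": 0,"az": 0.071,"dx": 0.003,"dy": -0.014,"dz": 0,"hand": -1},{"ax": 0,"ay": 0,"az": 0.142,"dx": 0.006,"dy": -0.029,"dz": 0,"hand": -1},{"ax": 0,"ay": 0,"az": 0.213,"dx": 0.008,"dy": -0.043,"dz": 0,"hand": -1},{"ax": 0,"ay": 0,"az": 0.284,"dx": 0.011,"dy": -0.058,"dz": 0,"hand": -1},{"ax": 0,"ay": 0,"az": 0.355,"dx": 0.014,"dy": -0.0724,"dz": 0,"hand": -1}])

```text
time_s: 20.4
tool_pos: [0.5516, -0.087, 0.1097]
tool_rot: [1.0, -0.022, -0.002, 0.0]
ft_force: [0.2, -0.7, -1.0]
gripper_width: 0.0598
gripper_force: 29.9
```

>>> servo_tool(commands=[{"ax": 0,"ay": 0,"az": 0,"dx": 0,"dy": 0,"dz": 0,"hand": -1},{"ax": 0,"ay": 0,"az": 0,"dx": 0,"dy": 0,"dz": 0,"hand": -1}])

```text
time_s: 20.6
tool_pos: [0.5523, -0.0879, 0.1104]
tool_rot: [1.0, -0.019, -0.001, 0.0]
ft_force: [0.3, -1.2, -1.1]
gripper_width: 0.0597
gripper_force: 29.9
```

Run:
```python
from h import *
print(tool()[0],bot.get_obs()["gripper_width"]); plan([.5525,-.0875,.027],1.531,0,1)
w=grab("wrist","w9.png"); np.savez("w9.npz",im=w["bgr"],rvec=w["rvec"],t=w["t"],K=w["K"],R=w["R"],C=w["C"])
```

```text
[ 0.5523012  -0.08787354  0.11043555] 0.059744996812739516
call 1: dx 0.0002 dy -0.0004 dz 0.0834 az 0.0011
```

>>> servo_tool(commands=[{"ax": 0,"ay": 0,"az": 0,"dx": 0,"dy": 0,"dz": 0.02,"hand": -1},{"ax": 0,"ay": 0,"az": 0,"dx": 0,"dy": 0,"dz": 0.045,"hand": -1},{"ax": 0,"ay": 0,"az": 0,"dx": 0,"dy": 0,"dz": 0.065,"hand": -1},{"ax": 0,"ay": 0,"az": 0,"dx": 0,"dy": 0,"dz": 0.077,"hand": -1},{"ax": 0,"ay": 0,"az": 0,"dx": 0,"dy": 0,"dz": 0.083,"hand": -1}])

```text
time_s: 21.15
tool_pos: [0.5523, -0.0885, 0.0272]
tool_rot: [1.0, -0.021, -0.001, 0.0]
ft_force: [-1.0, 0.4, -1.5]
gripper_width: 0.0598
gripper_force: 29.9
```

>>> servo_tool(commands=[{"ax": 0,"ay": 0,"az": 0,"dx": 0,"dy": 0,"dz": 0.001,"hand": -1},{"ax": 0,"ay": 0,"az": 0,"dx": 0,"dy": 0,"dz": 0.001,"hand": 0.55},{"ax": 0,"ay": 0,"az": 0,"dx": 0,"dy": 0,"dz": 0.001,"hand": 0.55},{"ax": 0,"ay": 0,"az": 0,"dx": 0,"dy": 0,"dz": 0.001,"hand": 0.55},{"ax": 0,"ay": 0,"az": 0,"dx": 0,"dy": 0,"dz": 0.001,"hand": 0.55}])

```text
time_s: 21.65
tool_pos: [0.5534, -0.0876, 0.028]
tool_rot: [1.0, -0.021, 0.0, 0.0]
ft_force: [-1.1, 0.1, 0.6]
gripper_width: 0.0713
gripper_force: 0.0
```

>>> servo_tool(commands=[{"ax": 0,"ay": 0,"az": 0,"dx": 0,"dy": 0,"dz": -0.02,"hand": 0.55},{"ax": 0,"ay": 0,"az": 0,"dx": 0,"dy": 0,"dz": -0.06,"hand": 0.55},{"ax": 0,"ay": 0,"az": 0,"dx": 0,"dy": 0,"dz": -0.11,"hand": 1},{"ax": 0,"ay": 0,"az": 0,"dx": -0.01,"dy": -0.02,"dz": -0.15,"hand": 1},{"ax": 0,"ay": 0,"az": 0,"dx": -0.02,"dy": -0.05,"dz": -0.18,"hand": 1}])

```text
time_s: 22.15
tool_pos: [0.5357, -0.0381, 0.2106]
tool_rot: [1.0, -0.022, 0.002, 0.0]
ft_force: [0.2, 0.3, 0.5]
gripper_width: 0.0895
gripper_force: 0.0
```

Run:
```python
from h import *
print(tool()[0]); w=grab("wrist","w10.png"); np.savez("w10.npz",im=w["bgr"],rvec=w["rvec"],t=w["t"],K=w["K"],R=w["R"],C=w["C"])
plan([.46,.29,.30],-np.pi/2,0,2)
```

```text
[ 0.53567541 -0.0381332   0.21055323]
call 1: dx -0.0441 dy -0.1586 dz -0.0426 az -0.0187
call 2: dx -0.0412 dy -0.1594 dz -0.0426 az -0.0187
```

>>> servo_tool(commands=[{"ax": 0,"ay": 0,"az": 0,"dx": -0.009,"dy": -0.032,"dz": -0.01,"hand": 1},{"ax": 0,"ay": 0,"az": 0,"dx": -0.018,"dy": -0.064,"dz": -0.02,"hand": 1},{"ax": 0,"ay": 0,"az": 0,"dx": -0.027,"dy": -0.096,"dz": -0.03,"hand": 1},{"ax": 0,"ay": 0,"az": 0,"dx": -0.036,"dy": -0.128,"dz": -0.04,"hand": 1},{"ax": 0,"ay": 0,"az": 0,"dx": -0.044,"dy": -0.16,"dz": -0.045,"hand": 1}])

```text
time_s: 22.7
tool_pos: [0.4974, 0.1263, 0.2534]
tool_rot: [1.0, -0.02, 0.001, -0.0]
ft_force: [0.4, 0.9, -0.7]
gripper_width: 0.092
gripper_force: 0.0
```

>>> servo_tool(commands=[{"ax": 0,"ay": 0,"az": 0,"dx": -0.009,"dy": -0.032,"dz": -0.01,"hand": 1},{"ax": 0,"ay": 0,"az": 0,"dx": -0.018,"dy": -0.064,"dz": -0.02,"hand": 1},{"ax": 0,"ay": 0,"az": 0,"dx": -0.027,"dy": -0.096,"dz": -0.03,"hand": 1},{"ax": 0,"ay": 0,"az": 0,"dx": -0.036,"dy": -0.128,"dz": -0.04,"hand": 1},{"ax": 0,"ay": 0,"az": 0,"dx": -0.042,"dy": -0.16,"dz": -0.045,"hand": 1}])

```text
time_s: 23.2
tool_pos: [0.4618, 0.2881, 0.2985]
tool_rot: [1.0, -0.02, 0.001, -0.0]
ft_force: [0.9, -0.0, -0.1]
gripper_width: 0.0915
gripper_force: 0.0
```

>>> servo_tool(commands=[{"ax": 0,"ay": 0,"az": 0,"dx": 0,"dy": 0,"dz": 0,"hand": 1},{"ax": 0,"ay": 0,"az": 0,"dx": 0,"dy": 0,"dz": 0,"hand": 1}])

```text
time_s: 23.4
tool_pos: [0.462, 0.287, 0.2973]
tool_rot: [1.0, -0.02, -0.0, 0.0]
ft_force: [0.9, -1.2, -0.3]
gripper_width: 0.0919
gripper_force: 0.0
```

Run:
```python
from h import *
print(tool()[0],bot.get_obs()["qpos"]); w=grab("wrist"); np.savez("w11.npz",im=w["bgr"],rvec=w["rvec"],t=w["t"],K=w["K"],R=w["R"],C=w["C"])
a=w["bgr"][:260]; b=np.load("w10.npz")["im"][:260]
cv2.imwrite("pics/w11.png",np.vstack([cv2.resize(a,None,fx=1.42,fy=1.42,interpolation=2),cv2.resize(b,(448,208))[:, :].copy() if 0 else cv2.copyMakeBorder(cv2.resize(b,(448,208),interpolation=2),0,0,0,795-448,0)]))
```

```text
[0.46197959 0.28704703 0.29726648] [-0.39750119  0.27064776 -0.3298868   1.62756557  0.0912231   1.25875156
 -2.35434907]
```

View pics/w11.png

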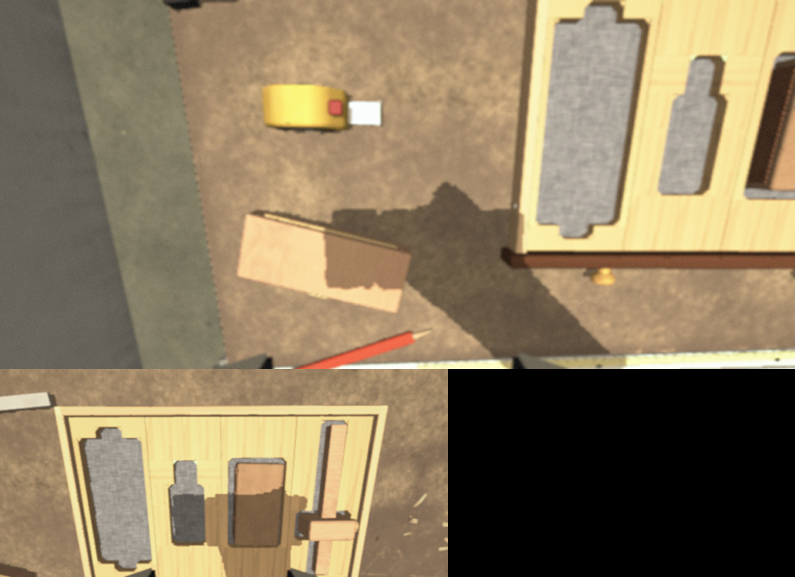

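Run:
```python
from h import *
np.set_printoptions(precision=4,suppress=True)
w=dict(np.load("w11.npz")); print("cam",w["C"])
hsv=cv2.cvtColor(w["im"],cv2.COLOR_BGR2HSV)
c=lambda uv,z:cast(w,np.array(uv)/1.42,z)[:,:2]
B=c([(248,216),(411,256),(397,312),(238,276)],.04); l=B[0]+B[3]-B[1]-B[2]; s=B[0]+B[1]-B[2]-B[3]
print("case",B.mean(0),np.linalg.norm(l)/2,np.linalg.norm(s)/2,np.degrees(np.arctan2(l[1],l[0])))
# case by mask (light wood)
m=((hsv[...,0]<20)&(hsv[...,1]>60)&(hsv[...,2]>60)).astype(np.uint8)
roi=np.zeros_like(m); roi[50:100,175:250]=1
y=cv2.inRange(hsv,(20,120,90),(35,255,255))*roi; k=max(cv2.findContours(y,0,2)[0],key=cv2.contourArea)
print("yellow px",cv2.minAreaRect(k),np.array(cv2.boundingRect(k))*1.42)
P=cast(w,k[:,0],.064)[:,:2]; r=cv2.minAreaRect((P*1000).astype(np.float32)); print("yellow z.064",r,P.min(0),P.max(0))
roi=np.zeros_like(m); roi[60:100,240:280]=1
wh=cv2.inRange(hsv,(0,0,170),(180,60,255))*roi; k=max(cv2.findContours(wh,0,2)[0],key=cv2.contourArea)
P=cast(w,k[:,0],.008)[:,:2]; print("white",cv2.minAreaRect((P*1000).astype(np.float32)),P.min(0),P.max(0))
# check inserts from this view (felt, near case & tape)
g=((hsv[...,1]<60)&(hsv[...,2]<190)).astype(np.uint8); g[:, :375]=0; g[175:]=0; g[:,515:]=0
g=cv2.morphologyEx(g,cv2.MORPH_OPEN,np.ones((3,3)))
for k in cv2.findContours(g,0,2)[0]:
    if cv2.contourArea(k)>600:
        for z in(.012,.027): print("felt",z,cv2.minAreaRect((cast(w,k[:,0],z)[:,:2]*1000).astype(np.float32)))
```

```text
cam [0.5451 0.2835 0.4641]
case [0.4449 0.3527] 0.15805890905212971 0.05910387708083021 74.06764760100343
yellow px ((215.025634765625, 74.42337036132812), (61.09524154663086, 31.16922950744629), 2.544804573059082) [262.7   83.78  86.62  46.86]
yellow z.064 ((585.1301879882812, 353.0700988769531), (69.91267395019531, 33.560115814208984), 85.41365814208984) [0.5664 0.3189] [0.6025 0.3883]
white ((582.5765380859375, 308.13836669921875), (30.528682708740234, 20.994253158569336), 87.80091857910156) [0.5716 0.2925] [0.5935 0.3232]
felt 0.012 ((556.9920043945312, 3.3601551055908203), (40.371177673339844, 118.36231231689453), 87.80537414550781)
felt 0.027 ((556.5966186523438, 12.65481185913086), (39.03182601928711, 114.43553161621094), 87.80542755126953)
felt 0.012 ((560.3025512695312, 101.16783142089844), (76.47866821289062, 201.30191040039062), 87.85079956054688)
felt 0.027 ((559.7973022460938, 107.2176513671875), (73.94143676757812, 194.62355041503906), 87.85079956054688)
```

Run:
```python
from h import *
print(cast(grab("scene"),np.array([(140,318),(250,290),(283,262)])/1.42,0)[:,:2])
plan([.445,.3527,.10],np.radians(74-90),0,3)
```

```text
[[0.85339333 0.40743646]
 [0.78934161 0.19546582]
 [0.82880359 0.08901339]]
call 1: dx -0.0068 dy -0.0222 dz 0.0657 az -0.4447
call 2: dx 0.0034 dy -0.0230 dz 0.0657 az -0.4447
call 3: dx 0.0129 dy -0.0193 dz 0.0657 az -0.4447
```

>>> servo_tool(commands=[{"ax": 0,"ay": 0,"az": -0.089,"dx": -0.001,"dy": -0.004,"dz": 0.013,"hand": 1},{"ax": 0,"ay": 0,"az": -0.178,"dx": -0.003,"dy": -0.009,"dz": 0.026,"hand": 1},{"ax": 0,"ay": 0,"az": -0.267,"dx": -0.004,"dy": -0.013,"dz": 0.04,"hand": 1},{"ax": 0,"ay": 0,"az": -0.356,"dx": -0.005,"dy": -0.018,"dz": 0.053,"hand": 1},{"ax": 0,"ay": 0,"az": -0.445,"dx": -0.007,"dy": -0.022,"dz": 0.066,"hand": 1}])

```text
time_s: 24.0
tool_pos: [0.4568, 0.3074, 0.2307]
tool_rot: [0.98, 0.201, -0.0, 0.0]
ft_force: [0.1, 0.1, 0.4]
gripper_width: 0.0916
gripper_force: 0.0
```

>>> servo_tool(commands=[{"ax": 0,"ay": 0,"az": -0.089,"dx": 0.001,"dy": -0.005,"dz": 0.013,"hand": 1},{"ax": 0,"ay": 0,"az": -0.178,"dx": 0.001,"dy": -0.009,"dz": 0.026,"hand": 1},{"ax": 0,"ay": 0,"az": -0.267,"dx": 0.002,"dy": -0.014,"dz": 0.04,"hand": 1},{"ax": 0,"ay": 0,"az": -0.356,"dx": 0.003,"dy": -0.018,"dz": 0.053,"hand": 1},{"ax": 0,"ay": 0,"az": -0.445,"dx": 0.0034,"dy": -0.023,"dz": 0.066,"hand": 1}])

```text
time_s: 24.5
tool_pos: [0.4511, 0.3297, 0.1647]
tool_rot: [0.911, 0.412, -0.0, 0.0]
ft_force: [-0.4, 0.3, 0.1]
gripper_width: 0.0921
gripper_force: 0.0
```

>>> servo_tool(commands=[{"ax": 0,"ay": 0,"az": -0.089,"dx": 0.003,"dy": -0.004,"dz": 0.013,"hand": 1},{"ax": 0,"ay": 0,"az": -0.178,"dx": 0.005,"dy": -0.008,"dz": 0.026,"hand": 1},{"ax": 0,"ay": 0,"az": -0.267,"dx": 0.008,"dy": -0.012,"dz": 0.04,"hand": 1},{"ax": 0,"ay": 0,"az": -0.356,"dx": 0.01,"dy": -0.015,"dz": 0.053,"hand": 1},{"ax": 0,"ay": 0,"az": -0.445,"dx": 0.013,"dy": -0.019,"dz": 0.066,"hand": 1}])

```text
time_s: 25.0
tool_pos: [0.4455, 0.3519, 0.0987]
tool_rot: [0.798, 0.603, -0.0, 0.001]
ft_force: [-0.8, -0.4, 0.1]
gripper_width: 0.0915
gripper_force: 0.0
```

>>> servo_tool(commands=[{"ax": 0,"ay": 0,"az": 0,"dx": 0,"dy": 0,"dz": 0,"hand": 1},{"ax": 0,"ay": 0,"az": 0,"dx": 0,"dy": 0,"dz": 0,"hand": 1}])

```text
time_s: 25.2
tool_pos: [0.4452, 0.3525, 0.0994]
tool_rot: [0.799, 0.601, -0.0, 0.0]
ft_force: [0.5, -0.1, 0.7]
gripper_width: 0.0917
gripper_force: 0.0
```

Run:
```python
from h import *
print(tool()[0]); plan([.445,.3527,.019],np.radians(74-90),0,1)
```

```text
[0.44515579 0.35246259 0.09940753]
call 1: dx 0.0002 dy -0.0002 dz 0.0804 az -0.0017
```

>>> servo_tool(commands=[{"ax": 0,"ay": 0,"az": 0,"dx": 0,"dy": 0,"dz": 0.015,"hand": 1},{"ax": 0,"ay": 0,"az": 0,"dx": 0,"dy": 0,"dz": 0.035,"hand": 1},{"ax": 0,"ay": 0,"az": 0,"dx": 0,"dy": 0,"dz": 0.06,"hand": 1},{"ax": 0,"ay": 0,"az": 0,"dx": 0,"dy": 0,"dz": 0.075,"hand": 1},{"ax": 0,"ay": 0,"az": 0,"dx": 0,"dy": 0,"dz": 0.08,"hand": 1}])

```text
time_s: 25.7
tool_pos: [0.4441, 0.3525, 0.0178]
tool_rot: [0.798, 0.602, -0.001, 0.0]
ft_force: [0.2, -0.4, -0.2]
gripper_width: 0.092
gripper_force: 0.0
```

>>> servo_tool(commands=[{"ax": 0,"ay": 0,"az": 0,"dx": 0,"dy": 0,"dz": 0,"hand": -1},{"ax": 0,"ay": 0,"az": 0,"dx": 0,"dy": 0,"dz": 0,"hand": -1},{"ax": 0,"ay": 0,"az": 0,"dx": 0,"dy": 0,"dz": 0,"hand": -1},{"ax": 0,"ay": 0,"az": 0,"dx": 0,"dy": 0,"dz": 0,"hand": -1},{"ax": 0,"ay": 0,"az": 0,"dx": 0,"dy": 0,"dz": 0,"hand": -1}])

```text
time_s: 26.2
tool_pos: [0.4453, 0.3539, 0.0202]
tool_rot: [0.798, 0.603, 0.001, 0.0]
ft_force: [0.2, -0.3, 4.6]
gripper_width: 0.0619
gripper_force: 30.0
```

>>> servo_tool(commands=[{"ax": 0,"ay": 0,"az": 0,"dx": 0,"dy": 0,"dz": 0,"hand": -1},{"ax": 0,"ay": 0,"az": 0,"dx": 0,"dy": 0,"dz": 0,"hand": -1}])

```text
time_s: 26.4
tool_pos: [0.4453, 0.3539, 0.0201]
tool_rot: [0.798, 0.603, 0.001, 0.0]
ft_force: [-0.0, -1.5, 6.2]
gripper_width: 0.0617
gripper_force: 30.0
```

>>> servo_tool(commands=[{"ax": 0,"ay": 0,"az": 0,"dx": 0,"dy": 0,"dz": -0.01,"hand": -1},{"ax": 0,"ay": 0,"az": 0,"dx": 0,"dy": 0,"dz": -0.03,"hand": -1},{"ax": 0,"ay": 0,"az": 0,"dx": 0,"dy": 0,"dz": -0.06,"hand": -1},{"ax": 0,"ay": 0,"az": 0,"dx": 0,"dy": 0,"dz": -0.085,"hand": -1},{"ax": 0,"ay": 0,"az": 0,"dx": 0,"dy": 0,"dz": -0.1,"hand": -1}])

```text
time_s: 26.9
tool_pos: [0.4448, 0.3541, 0.1216]
tool_rot: [0.798, 0.603, 0.001, -0.0]
ft_force: [-0.3, 0.7, -2.9]
gripper_width: 0.0617
gripper_force: 30.0
```

>>> servo_tool(commands=[{"ax": 0,"ay": 0,"az": 0,"dx": 0,"dy": 0,"dz": 0,"hand": -1},{"ax": 0,"ay": 0,"az": 0,"dx": 0,"dy": 0,"dz": 0,"hand": -1}])

```text
time_s: 27.1
tool_pos: [0.4445, 0.3531, 0.1188]
tool_rot: [0.798, 0.603, -0.0, 0.0]
ft_force: [-0.6, -0.5, -4.5]
gripper_width: 0.0616
gripper_force: 30.0
```

Run:
```python
from h import *
print(tool()[0],bot.get_obs()["gripper_width"]); plan([.5602,.1045,.12],1.531,0,4)
```

```text
[0.44445799 0.35305584 0.11878671] 0.061557833550289466
call 1: dx -0.0518 dy 0.0448 dz -0.0003 az 0.3333
call 2: dx -0.0343 dy 0.0593 dz -0.0003 az 0.3333
call 3: dx -0.0130 dy 0.0673 dz -0.0003 az 0.3333
call 4: dx 0.0097 dy 0.0679 dz -0.0003 az 0.3333
```

>>> servo_tool(commands=[{"ax": 0,"ay": 0,"az": 0.067,"dx": -0.01,"dy": 0.009,"dz": 0,"hand": -1},{"ax": 0,"ay": 0,"az": 0.133,"dx": -0.021,"dy": 0.018,"dz": 0,"hand": -1},{"ax": 0,"ay": 0,"az": 0.2,"dx": -0.031,"dy": 0.027,"dz": 0,"hand": -1},{"ax": 0,"ay": 0,"az": 0.267,"dx": -0.041,"dy": 0.036,"dz": 0,"hand": -1},{"ax": 0,"ay": 0,"az": 0.333,"dx": -0.052,"dy": 0.045,"dz": 0,"hand": -1}])

```text
time_s: 27.6
tool_pos: [0.4731, 0.2901, 0.1176]
tool_rot: [0.887, 0.461, -0.001, 0.0]
ft_force: [0.4, 0.1, -3.4]
gripper_width: 0.0618
gripper_force: 30.0
```

>>> servo_tool(commands=[{"ax": 0,"ay": 0,"az": 0.067,"dx": -0.007,"dy": 0.012,"dz": 0,"hand": -1},{"ax": 0,"ay": 0,"az": 0.133,"dx": -0.014,"dy": 0.024,"dz": 0,"hand": -1},{"ax": 0,"ay": 0,"az": 0.2,"dx": -0.021,"dy": 0.036,"dz": 0,"hand": -1},{"ax": 0,"ay": 0,"az": 0.267,"dx": -0.027,"dy": 0.047,"dz": 0,"hand": -1},{"ax": 0,"ay": 0,"az": 0.333,"dx": -0.034,"dy": 0.059,"dz": 0,"hand": -1}])

```text
time_s: 28.1
tool_pos: [0.5018, 0.2286, 0.1176]
tool_rot: [0.952, 0.308, -0.002, 0.0]
ft_force: [-0.4, -0.2, -3.2]
gripper_width: 0.0618
gripper_force: 30.0
```

>>> servo_tool(commands=[{"ax": 0,"ay": 0,"az": 0.067,"dx": -0.003,"dy": 0.013,"dz": 0,"hand": -1},{"ax": 0,"ay": 0,"az": 0.133,"dx": -0.005,"dy": 0.027,"dz": 0,"hand": -1},{"ax": 0,"ay": 0,"az": 0.2,"dx": -0.008,"dy": 0.04,"dz": 0,"hand": -1},{"ax": 0,"ay": 0,"az": 0.267,"dx": -0.01,"dy": 0.054,"dz": 0,"hand": -1},{"ax": 0,"ay": 0,"az": 0.333,"dx": -0.013,"dy": 0.067,"dz": 0,"hand": -1}])

```text
time_s: 28.6
tool_pos: [0.5307, 0.1666, 0.1176]
tool_rot: [0.989, 0.145, -0.001, 0.0]
ft_force: [-0.4, 0.9, -3.7]
gripper_width: 0.0616
gripper_force: 30.0
```

>>> servo_tool(commands=[{"ax": 0,"ay": 0,"az": 0.067,"dx": 0.002,"dy": 0.014,"dz": 0,"hand": -1},{"ax": 0,"ay": 0,"az": 0.133,"dx": 0.004,"dy": 0.027,"dz": 0,"hand": -1},{"ax": 0,"ay": 0,"az": 0.2,"dx": 0.006,"dy": 0.041,"dz": 0,"hand": -1},{"ax": 0,"ay": 0,"az": 0.267,"dx": 0.008,"dy": 0.054,"dz": 0,"hand": -1},{"ax": 0,"ay": 0,"az": 0.333,"dx": 0.01,"dy": 0.068,"dz": 0,"hand": -1}])

```text
time_s: 29.1
tool_pos: [0.5597, 0.1047, 0.1175]
tool_rot: [1.0, -0.02, -0.002, 0.001]
ft_force: [-0.2, 0.0, -2.7]
gripper_width: 0.0615
gripper_force: 30.0
```

>>> servo_tool(commands=[{"ax": 0,"ay": 0,"az": 0,"dx": 0,"dy": 0,"dz": 0,"hand": -1},{"ax": 0,"ay": 0,"az": 0,"dx": 0,"dy": 0,"dz": 0,"hand": -1}])

```text
time_s: 29.3
tool_pos: [0.5598, 0.1057, 0.1182]
tool_rot: [1.0, -0.018, -0.001, 0.0]
ft_force: [0.9, -0.4, -1.8]
gripper_width: 0.0615
gripper_force: 30.0
```

Run:
```python
from h import *
print(tool()[0],bot.get_obs()["gripper_width"]); plan([.5602,.1045,.034],1.531,0,1)
grab("wrist","w12.png")
```

```text
[0.5598437  0.10567124 0.11820874] 0.06153405420535393
call 1: dx 0.0004 dy 0.0012 dz 0.0842 az 0.0032
```

>>> servo_tool(commands=[{"ax": 0,"ay": 0,"az": 0,"dx": 0,"dy": 0.001,"dz": 0.02,"hand": -1},{"ax": 0,"ay": 0,"az": 0,"dx": 0,"dy": 0.001,"dz": 0.045,"hand": -1},{"ax": 0,"ay": 0,"az": 0,"dx": 0,"dy": 0.001,"dz": 0.065,"hand": -1},{"ax": 0,"ay": 0,"az": 0,"dx": 0,"dy": 0.001,"dz": 0.077,"hand": -1},{"ax": 0,"ay": 0,"az": 0,"dx": 0,"dy": 0.001,"dz": 0.084,"hand": -1}])

```text
time_s: 29.85
tool_pos: [0.5599, 0.1053, 0.0344]
tool_rot: [1.0, -0.018, -0.001, 0.0]
ft_force: [0.0, -0.8, -2.5]
gripper_width: 0.0618
gripper_force: 30.0
```

>>> servo_tool(commands=[{"ax": 0,"ay": 0,"az": 0,"dx": 0,"dy": 0,"dz": 0.001,"hand": -1},{"ax": 0,"ay": 0,"az": 0,"dx": 0,"dy": 0,"dz": 0.001,"hand": 0.6},{"ax": 0,"ay": 0,"az": 0,"dx": 0,"dy": 0,"dz": 0.001,"hand": 0.6},{"ax": 0,"ay": 0,"az": 0,"dx": 0,"dy": 0,"dz": 0.001,"hand": 0.6},{"ax": 0,"ay": 0,"az": 0,"dx": 0,"dy": 0,"dz": 0.001,"hand": 0.6}])

```text
time_s: 30.35
tool_pos: [0.5613, 0.1047, 0.0351]
tool_rot: [1.0, -0.019, 0.001, -0.0]
ft_force: [-0.2, 0.1, 0.4]
gripper_width: 0.0735
gripper_force: 0.0
```

>>> servo_tool(commands=[{"ax": 0,"ay": 0,"az": 0,"dx": 0,"dy": 0,"dz": -0.015,"hand": 0.6},{"ax": 0,"ay": 0,"az": 0,"dx": 0,"dy": 0,"dz": -0.05,"hand": 0.6},{"ax": 0,"ay": 0,"az": 0,"dx": 0,"dy": 0,"dz": -0.09,"hand": 1},{"ax": 0,"ay": 0,"az": 0,"dx": 0,"dy": -0.02,"dz": -0.12,"hand": 1},{"ax": 0,"ay": 0,"az": 0,"dx": 0,"dy": -0.05,"dz": -0.14,"hand": 1}])

```text
time_s: 30.85
tool_pos: [0.564, 0.1531, 0.1775]
tool_rot: [1.0, -0.021, 0.002, 0.0]
ft_force: [0.9, -0.1, -0.8]
gripper_width: 0.0904
gripper_force: 0.0
```

>>> servo_tool(commands=[{"ax": 0,"ay": 0,"az": 0,"dx": 0,"dy": 0,"dz": 0,"hand": 1},{"ax": 0,"ay": 0,"az": 0,"dx": 0,"dy": 0,"dz": 0,"hand": 1}])

```text
time_s: 31.05
tool_pos: [0.5628, 0.1553, 0.1751]
tool_rot: [1.0, -0.018, 0.001, -0.0]
ft_force: [0.3, -0.2, -0.5]
gripper_width: 0.0919
gripper_force: 0.0
```

Run:
```python
from h import *
print(tool()[0]); w=grab("wrist","w13.png"); np.savez("w13.npz",im=w["bgr"],rvec=w["rvec"],t=w["t"],K=w["K"],R=w["R"],C=w["C"])
plan([.5852,.3585,.14],np.radians(-3),0,3)
```

```text
[0.56275904 0.15527826 0.1750767 ]
call 1: dx 0.0050 dy -0.0684 dz 0.0114 az -0.5189
call 2: dx 0.0383 dy -0.0569 dz 0.0114 az -0.5189
call 3: dx 0.0615 dy -0.0305 dz 0.0114 az -0.5189
```

View pics/w13.png

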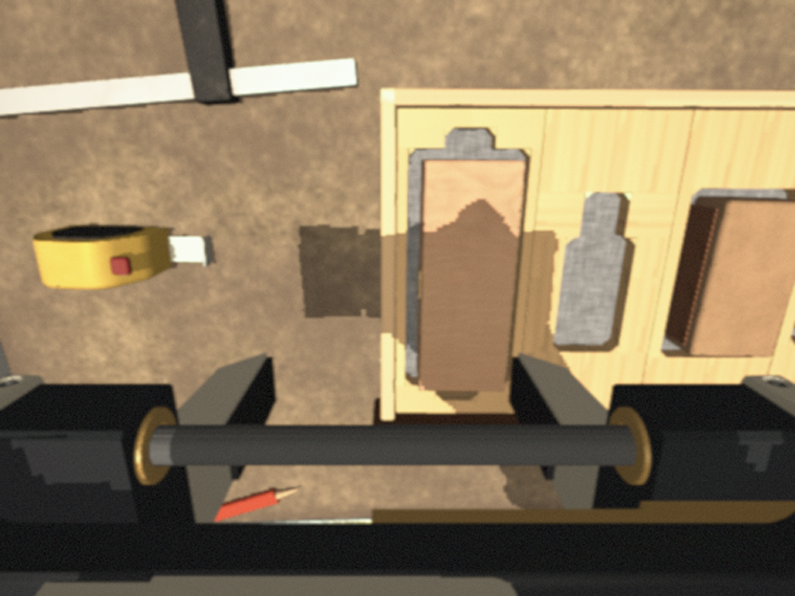

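Run:
```python
from h import *
w=dict(np.load("w13.npz"))
print("tip",cast(w,np.array([(208,250)])/1.42,.008)[0,:2], "clamp",cast(w,np.array([(355,85),(230,95),(235,100)])/1.42,.02)[:,:2], cast(w,np.array([(235,100)])/1.42,.05)[:,:2])
print("predicted tape pts",proj(w,[(.5852-.016,.3585-.036,.064),(.5852+.016,.3585+.036,.064),(.582,.2925,.008)])*1.42)
```

```text
tip [0.58229759 0.29280451] clamp [[0.68957604 0.1746911 ]
 [0.68654909 0.25687212]
 [0.68343188 0.25402524]] [[0.67990849 0.2445115 ]]
predicted tape pts [[131.4165863  289.22302571]
 [  5.89705869 243.93693753]
 [208.46612925 250.37571172]]
```

>>> servo_tool(commands=[{"ax": 0,"ay": 0,"az": -0.104,"dx": 0.001,"dy": -0.014,"dz": 0.002,"hand": 0.4},{"ax": 0,"ay": 0,"az": -0.208,"dx": 0.002,"dy": -0.027,"dz": 0.004,"hand": 0.4},{"ax": 0,"ay": 0,"az": -0.311,"dx": 0.003,"dy": -0.041,"dz": 0.007,"hand": 0.4},{"ax": 0,"ay": 0,"az": -0.415,"dx": 0.004,"dy": -0.055,"dz": 0.009,"hand": 0.4},{"ax": 0,"ay": 0,"az": -0.519,"dx": 0.005,"dy": -0.0684,"dz": 0.0114,"hand": 0.4}])

```text
time_s: 31.6
tool_pos: [0.5701, 0.2215, 0.1617]
tool_rot: [0.971, 0.239, -0.001, 0.001]
ft_force: [0.2, 0.8, -0.6]
gripper_width: 0.0647
gripper_force: 0.0
```

>>> servo_tool(commands=[{"ax": 0,"ay": 0,"az": -0.104,"dx": 0.008,"dy": -0.011,"dz": 0.002,"hand": 0.4},{"ax": 0,"ay": 0,"az": -0.208,"dx": 0.015,"dy": -0.023,"dz": 0.004,"hand": 0.4},{"ax": 0,"ay": 0,"az": -0.311,"dx": 0.023,"dy": -0.034,"dz": 0.007,"hand": 0.4},{"ax": 0,"ay": 0,"az": -0.415,"dx": 0.031,"dy": -0.046,"dz": 0.009,"hand": 0.4},{"ax": 0,"ay": 0,"az": -0.519,"dx": 0.0383,"dy": -0.057,"dz": 0.0114,"hand": 0.4}])

```text
time_s: 32.1
tool_pos: [0.5778, 0.2897, 0.1502]
tool_rot: [0.877, 0.481, -0.001, 0.0]
ft_force: [0.3, -0.0, 0.6]
gripper_width: 0.0645
gripper_force: 0.0
```

>>> servo_tool(commands=[{"ax": 0,"ay": 0,"az": -0.104,"dx": 0.012,"dy": -0.006,"dz": 0.002,"hand": 0.4},{"ax": 0,"ay": 0,"az": -0.208,"dx": 0.025,"dy": -0.012,"dz": 0.004,"hand": 0.4},{"ax": 0,"ay": 0,"az": -0.311,"dx": 0.037,"dy": -0.018,"dz": 0.007,"hand": 0.4},{"ax": 0,"ay": 0,"az": -0.415,"dx": 0.049,"dy": -0.024,"dz": 0.009,"hand": 0.4},{"ax": 0,"ay": 0,"az": -0.519,"dx": 0.0615,"dy": -0.0305,"dz": 0.0114,"hand": 0.4}])

```text
time_s: 32.6
tool_pos: [0.5857, 0.3576, 0.1387]
tool_rot: [0.724, 0.689, -0.001, 0.0]
ft_force: [0.1, 0.0, -0.7]
gripper_width: 0.0641
gripper_force: 0.0
```

>>> servo_tool(commands=[{"ax": 0,"ay": 0,"az": 0,"dx": 0,"dy": 0,"dz": 0,"hand": 0.4},{"ax": 0,"ay": 0,"az": 0,"dx": 0,"dy": 0,"dz": 0,"hand": 0.4}])

```text
time_s: 32.8
tool_pos: [0.5854, 0.3577, 0.1391]
tool_rot: [0.727, 0.687, -0.001, 0.0]
ft_force: [-0.2, -0.2, -0.5]
gripper_width: 0.0644
gripper_force: 0.0
```

Run:
```python
from h import *
print(tool()[0],bot.get_obs()["gripper_width"]); plan([.5852,.3585,.027],np.radians(-3),0,1)
w=grab("wrist"); hsv=cv2.cvtColor(w["bgr"],cv2.COLOR_BGR2HSV)
y=cv2.inRange(hsv,(20,120,60),(35,255,255)); y[:20]=0; y[:, :180]=0; y[:,380:]=0
k=max(cv2.findContours(y,0,2)[0],key=cv2.contourArea); print(cv2.minAreaRect(k),cv2.boundingRect(k))
print("cam",w["C"],"expected",proj(w,[(.5852-.016,.3585,.064),(.5852+.016,.3585,.064),(.582,.2925,.008),(.585,.3225,.064),(.585,.3945,.064)]))
cv2.imwrite("pics/w14.png",cv2.resize(w["bgr"],None,fx=1.42,fy=1.42))
```

```text
[0.58542786 0.35766984 0.1391411 ] 0.06440120512526264
call 1: dx 0.0008 dy -0.0003 dz 0.1121 az -0.0035
((277.5, 200.0), (80.0, 41.0), 90.0) (257, 160, 42, 81)
cam [0.59008184 0.4408592  0.30585876] expected [[256.00810306 216.7845893 ]
 [295.7456148  214.73392075]
 [276.34812111 258.69457624]
 [277.97377572 256.33753596]
 [273.02520208 171.54625873]]
```

>>> servo_tool(commands=[{"ax": 0,"ay": 0,"az": 0,"dx": 0,"dy": 0,"dz": 0.02,"hand": 0.4},{"ax": 0,"ay": 0,"az": 0,"dx": 0,"dy": 0,"dz": 0.05,"hand": 0.4},{"ax": 0,"ay": 0,"az": 0,"dx": 0,"dy": 0,"dz": 0.08,"hand": 0.4},{"ax": 0,"ay": 0,"az": 0,"dx": 0,"dy": 0,"dz": 0.103,"hand": 0.4},{"ax": 0,"ay": 0,"az": 0,"dx": 0,"dy": 0,"dz": 0.112,"hand": 0.4}])

```text
time_s: 33.35
tool_pos: [0.5848, 0.3565, 0.0257]
tool_rot: [0.726, 0.687, -0.002, 0.0]
ft_force: [0.3, 0.4, 0.3]
gripper_width: 0.0642
gripper_force: 0.0
```

>>> servo_tool(commands=[{"ax": 0,"ay": 0,"az": 0,"dx": 0,"dy": 0,"dz": 0,"hand": -1},{"ax": 0,"ay": 0,"az": 0,"dx": 0,"dy": 0,"dz": 0,"hand": -1},{"ax": 0,"ay": 0,"az": 0,"dx": 0,"dy": 0,"dz": 0,"hand": -1},{"ax": 0,"ay": 0,"az": 0,"dx": 0,"dy": 0,"dz": 0,"hand": -1},{"ax": 0,"ay": 0,"az": 0,"dx": 0,"dy": 0,"dz": 0,"hand": -1}])

```text
time_s: 33.85
tool_pos: [0.586, 0.3595, 0.0293]
tool_rot: [0.725, 0.688, 0.001, 0.0]
ft_force: [0.7, -0.9, 4.9]
gripper_width: 0.0319
gripper_force: 29.9
```

>>> servo_tool(commands=[{"ax": 0,"ay": 0,"az": 0,"dx": 0,"dy": 0,"dz": 0,"hand": -1},{"ax": 0,"ay": 0,"az": 0,"dx": 0,"dy": 0,"dz": 0,"hand": -1},{"ax": 0,"ay": 0,"az": 0,"dx": 0,"dy": 0,"dz": 0,"hand": -1}])

```text
time_s: 34.15
tool_pos: [0.586, 0.3595, 0.0293]
tool_rot: [0.725, 0.688, 0.001, 0.0]
ft_force: [-1.7, -1.8, 7.2]
gripper_width: 0.0316
gripper_force: 29.9
```

>>> servo_tool(commands=[{"ax": 0,"ay": 0,"az": 0,"dx": 0,"dy": 0,"dz": -0.01,"hand": -1},{"ax": 0,"ay": 0,"az": 0,"dx": 0,"dy": 0,"dz": -0.03,"hand": -1},{"ax": 0,"ay": 0,"az": 0,"dx": 0,"dy": 0,"dz": -0.06,"hand": -1},{"ax": 0,"ay": 0,"az": 0,"dx": 0,"dy": 0,"dz": -0.085,"hand": -1},{"ax": 0,"ay": 0,"az": 0,"dx": 0,"dy": 0,"dz": -0.1,"hand": -1}])

```text
time_s: 34.65
tool_pos: [0.5858, 0.3597, 0.1307]
tool_rot: [0.725, 0.688, 0.001, 0.0]
ft_force: [-0.2, 0.6, -2.4]
gripper_width: 0.0315
gripper_force: 29.9
```

>>> servo_tool(commands=[{"ax": 0,"ay": 0,"az": 0,"dx": 0,"dy": 0,"dz": 0,"hand": -1},{"ax": 0,"ay": 0,"az": 0,"dx": 0,"dy": 0,"dz": 0,"hand": -1}])

```text
time_s: 34.85
tool_pos: [0.5851, 0.3587, 0.1274]
tool_rot: [0.725, 0.688, -0.001, 0.0]
ft_force: [0.0, -0.3, -3.1]
gripper_width: 0.0317
gripper_force: 29.9
```

Run:
```python
from h import *
print(tool()[0],bot.get_obs()["gripper_width"])
yd=np.array([np.cos(1.531+np.pi/2),np.sin(1.531+np.pi/2)]); g=np.array([.5565,.0089])+.015*yd; print(g)
plan([g[0],g[1],.13],1.531,+1,5)
```

```text
[0.58514416 0.35868278 0.12741027] 0.031724570864462134
[0.54151188 0.00949679]
call 1: dx -0.0702 dy -0.0051 dz -0.0005 az -0.3166
call 2: dx -0.0651 dy -0.0267 dz -0.0005 az -0.3166
call 3: dx -0.0536 dy -0.0456 dz -0.0005 az -0.3166
call 4: dx -0.0367 dy -0.0600 dz -0.0005 az -0.3166
call 5: dx -0.0162 dy -0.0685 dz -0.0005 az -0.3166
```

>>> servo_tool(commands=[{"ax": 0,"ay": 0,"az": -0.063,"dx": -0.014,"dy": -0.001,"dz": 0,"hand": -1},{"ax": 0,"ay": 0,"az": -0.127,"dx": -0.028,"dy": -0.002,"dz": 0,"hand": -1},{"ax": 0,"ay": 0,"az": -0.19,"dx": -0.042,"dy": -0.003,"dz": 0,"hand": -1},{"ax": 0,"ay": 0,"az": -0.253,"dx": -0.056,"dy": -0.004,"dz": 0,"hand": -1},{"ax": 0,"ay": 0,"az": -0.317,"dx": -0.07,"dy": -0.005,"dz": 0,"hand": -1}])

```text
time_s: 35.35
tool_pos: [0.5758, 0.2881, 0.1261]
tool_rot: [0.606, 0.795, -0.002, -0.001]
ft_force: [0.5, -0.0, -3.1]
gripper_width: 0.0318
gripper_force: 29.9
```

>>> servo_tool(commands=[{"ax": 0,"ay": 0,"az": -0.063,"dx": -0.013,"dy": -0.005,"dz": 0,"hand": -1},{"ax": 0,"ay": 0,"az": -0.127,"dx": -0.026,"dy": -0.011,"dz": 0,"hand": -1},{"ax": 0,"ay": 0,"az": -0.19,"dx": -0.039,"dy": -0.016,"dz": 0,"hand": -1},{"ax": 0,"ay": 0,"az": -0.253,"dx": -0.052,"dy": -0.021,"dz": 0,"hand": -1},{"ax": 0,"ay": 0,"az": -0.317,"dx": -0.065,"dy": -0.027,"dz": 0,"hand": -1}])

```text
time_s: 35.85
tool_pos: [0.5668, 0.2184, 0.1263]
tool_rot: [0.473, 0.881, -0.001, -0.001]
ft_force: [-0.0, -0.1, -2.5]
gripper_width: 0.032
gripper_force: 29.9
```

>>> servo_tool(commands=[{"ax": 0,"ay": 0,"az": -0.063,"dx": -0.011,"dy": -0.009,"dz": 0,"hand": -1},{"ax": 0,"ay": 0,"az": -0.127,"dx": -0.021,"dy": -0.018,"dz": 0,"hand": -1},{"ax": 0,"ay": 0,"az": -0.19,"dx": -0.032,"dy": -0.027,"dz": 0,"hand": -1},{"ax": 0,"ay": 0,"az": -0.253,"dx": -0.043,"dy": -0.036,"dz": 0,"hand": -1},{"ax": 0,"ay": 0,"az": -0.317,"dx": -0.0536,"dy": -0.0456,"dz": 0,"hand": -1}])

```text
time_s: 36.35
tool_pos: [0.5581, 0.1487, 0.1265]
tool_rot: [0.328, 0.945, -0.001, -0.001]
ft_force: [-0.0, -0.2, -2.5]
gripper_width: 0.032
gripper_force: 29.9
```

>>> servo_tool(commands=[{"ax": 0,"ay": 0,"az": -0.063,"dx": -0.007,"dy": -0.012,"dz": 0,"hand": -1},{"ax": 0,"ay": 0,"az": -0.127,"dx": -0.015,"dy": -0.024,"dz": 0,"hand": -1},{"ax": 0,"ay": 0,"az": -0.19,"dx": -0.022,"dy": -0.036,"dz": 0,"hand": -1},{"ax": 0,"ay": 0,"az": -0.253,"dx": -0.029,"dy": -0.048,"dz": 0,"hand": -1},{"ax": 0,"ay": 0,"az": -0.317,"dx": -0.0367,"dy": -0.06,"dz": 0,"hand": -1}])

```text
time_s: 36.85
tool_pos: [0.5493, 0.0791, 0.1266]
tool_rot: [0.175, 0.985, -0.0, -0.001]
ft_force: [-0.2, -0.2, -2.8]
gripper_width: 0.0319
gripper_force: 29.9
```

>>> servo_tool(commands=[{"ax": 0,"ay": 0,"az": -0.063,"dx": -0.003,"dy": -0.014,"dz": 0,"hand": -1},{"ax": 0,"ay": 0,"az": -0.127,"dx": -0.006,"dy": -0.027,"dz": 0,"hand": -1},{"ax": 0,"ay": 0,"az": -0.19,"dx": -0.01,"dy": -0.041,"dz": 0,"hand": -1},{"ax": 0,"ay": 0,"az": -0.253,"dx": -0.013,"dy": -0.055,"dz": 0,"hand": -1},{"ax": 0,"ay": 0,"az": -0.316,"dx": -0.0162,"dy": -0.0685,"dz": 0,"hand": -1}])

```text
time_s: 37.35
tool_pos: [0.5407, 0.0092, 0.1266]
tool_rot: [0.018, 1.0, 0.0, -0.001]
ft_force: [0.5, -0.3, -2.3]
gripper_width: 0.0322
gripper_force: 29.9
```

>>> servo_tool(commands=[{"ax": 0,"ay": 0,"az": 0,"dx": 0,"dy": 0,"dz": 0,"hand": -1},{"ax": 0,"ay": 0,"az": 0,"dx": 0,"dy": 0,"dz": 0,"hand": -1}])

```text
time_s: 37.55
tool_pos: [0.5413, 0.0102, 0.1272]
tool_rot: [0.021, 1.0, 0.0, -0.001]
ft_force: [0.3, -0.2, -2.6]
gripper_width: 0.0321
gripper_force: 29.9
```

Run:
```python
from h import *
print(tool()[0],bot.get_obs()["gripper_width"]); plan([.5415,.0095,.043],1.531,0,1)
```

```text
[0.54125147 0.01024674 0.12723017] 0.032069348292639216
call 1: dx -0.0003 dy -0.0007 dz 0.0842 az -0.0013
```

>>> servo_tool(commands=[{"ax": 0,"ay": 0,"az": 0,"dx": 0,"dy": -0.001,"dz": 0.02,"hand": -1},{"ax": 0,"ay": 0,"az": 0,"dx": 0,"dy": -0.001,"dz": 0.045,"hand": -1},{"ax": 0,"ay": 0,"az": 0,"dx": 0,"dy": -0.001,"dz": 0.065,"hand": -1},{"ax": 0,"ay": 0,"az": 0,"dx": 0,"dy": -0.001,"dz": 0.077,"hand": -1},{"ax": 0,"ay": 0,"az": 0,"dx": 0,"dy": -0.001,"dz": 0.084,"hand": -1}])

```text
time_s: 38.05
tool_pos: [0.5414, 0.0101, 0.0432]
tool_rot: [0.019, 1.0, 0.0, -0.001]
ft_force: [1.5, -0.7, -2.0]
gripper_width: 0.032
gripper_force: 29.9
```

>>> servo_tool(commands=[{"ax": 0,"ay": 0,"az": 0,"dx": 0,"dy": 0,"dz": 0.001,"hand": -1},{"ax": 0,"ay": 0,"az": 0,"dx": 0,"dy": 0,"dz": 0.001,"hand": 0},{"ax": 0,"ay": 0,"az": 0,"dx": 0,"dy": 0,"dz": 0.001,"hand": 0},{"ax": 0,"ay": 0,"az": 0,"dx": 0,"dy": 0,"dz": 0.001,"hand": 0},{"ax": 0,"ay": 0,"az": 0,"dx": 0,"dy": 0,"dz": 0.001,"hand": 0}])

```text
time_s: 38.55
tool_pos: [0.5423, 0.0092, 0.0438]
tool_rot: [0.02, 1.0, -0.0, 0.001]
ft_force: [0.1, -0.2, -0.4]
gripper_width: 0.0461
gripper_force: 0.0
```

>>> servo_tool(commands=[{"ax": 0,"ay": 0,"az": 0,"dx": 0,"dy": 0,"dz": -0.015,"hand": 0},{"ax": 0,"ay": 0,"az": 0,"dx": 0,"dy": 0,"dz": -0.05,"hand": 0},{"ax": 0,"ay": 0,"az": 0,"dx": 0,"dy": 0,"dz": -0.09,"hand": 0},{"ax": 0,"ay": 0,"az": 0,"dx": 0,"dy": 0,"dz": -0.13,"hand": 0},{"ax": 0,"ay": 0,"az": 0,"dx": 0.02,"dy": 0,"dz": -0.17,"hand": 0}])

```text
time_s: 39.05
tool_pos: [0.5231, 0.0103, 0.2161]
tool_rot: [0.02, 1.0, 0.001, 0.001]
ft_force: [1.2, -1.1, 0.6]
gripper_width: 0.046
gripper_force: 0.0
```

>>> servo_tool(commands=[{"ax": 0,"ay": 0,"az": 0,"dx": 0.02,"dy": 0,"dz": -0.04,"hand": 0},{"ax": 0,"ay": 0,"az": 0,"dx": 0.04,"dy": 0,"dz": -0.08,"hand": 0},{"ax": 0,"ay": 0,"az": 0,"dx": 0.04,"dy": 0,"dz": -0.1,"hand": 0},{"ax": 0,"ay": 0,"az": 0,"dx": 0.04,"dy": 0,"dz": -0.1,"hand": 0},{"ax": 0,"ay": 0,"az": 0,"dx": 0.04,"dy": 0,"dz": -0.1,"hand": 0}])

```text
time_s: 39.55
tool_pos: [0.4818, 0.0116, 0.3138]
tool_rot: [0.019, 1.0, -0.0, 0.001]
ft_force: [-0.1, 0.2, -0.5]
gripper_width: 0.0458
gripper_force: 0.0
```

Run:
```python
from h import *
print(tool()[0]); w=grab("wrist","w15.png"); np.savez("w15.npz",im=w["bgr"],rvec=w["rvec"],t=w["t"],K=w["K"],R=w["R"],C=w["C"])
```

```text
[0.4817865  0.01157135 0.31383413]
```

View pics/w15.png

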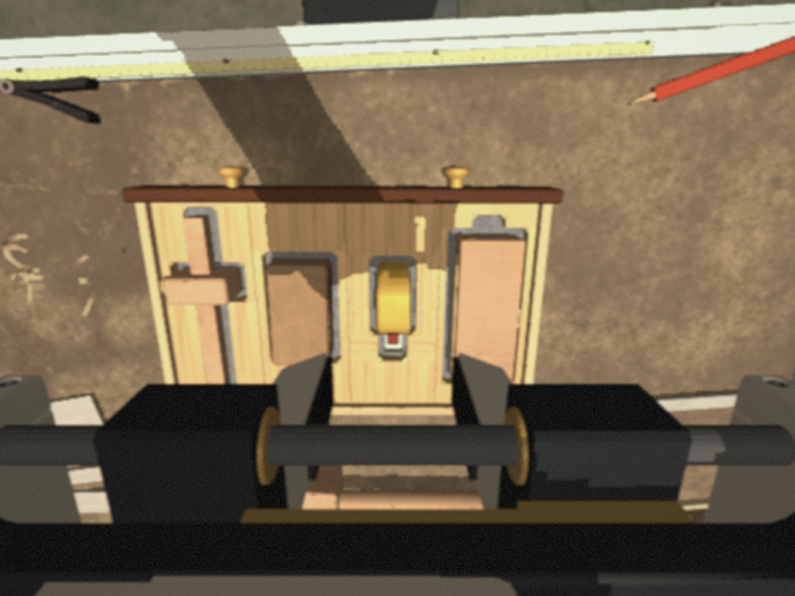

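Run:
```python
from h import *
np.set_printoptions(precision=4,suppress=True)
w=dict(np.load("w15.npz")); X=np.array([np.cos(1.531),np.sin(1.531)]); Y=np.array([-X[1],X[0]])
def f(n,c,uv,z): d=cast(w,np.array(uv)/1.42,z)[:,:2]-c; print(n,np.c_[d@X,d@Y]*1000)
f("case front corners exp(-31,80),(31,80)",(.5602,.1047),[(460,236),(525,238)],.052)
f("block front corners exp(-30,55),(30,55)",(.5525,-.0875),[(268,260),(328,264)],.048)
f("gauge beam end exp(0,100); stock exp(0,30)",(.5486,-.1835),[(197,218)],.043)
f("stock",(.5486,-.1835),[(195,290)],.060)
f("tape mid top exp(0,~15)",(.5565,.0089),[(393,298)],.076)
```

```text
case front corners exp(-31,80),(31,80) [[-31.3096  83.0908]
 [ 30.9526  81.2795]]
block front corners exp(-30,55),(30,55) [[-25.426   58.3432]
 [ 33.2276  54.4294]]
gauge beam end exp(0,100); stock exp(0,30) [[ 4.2587 98.3674]]
stock [[ 0.4803 31.0436]]
tape mid top exp(0,~15) [[ 0.6499 28.5925]]
```

```bash
python3 -c "
from workcell import bot
print(bot.job_done())"
```

```text
the job is handed in; nothing more can be done
None
```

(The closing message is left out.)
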